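Refill the shelf clamp with pigment jars

ROBOT

A 6-joint arm with a two-finger parallel gripper is mounted at the origin on the work surface. World frame = base frame: x ahead of the robot, y to its left, z up, the work surface at z = 0. Lengths are in mm, angles in degrees, forces in N, time in s.
With the tool pointing down it reaches from about 300 to 850 mm from the base axis. Payload 4.2 kg.
Tool frame: the origin (TCP) lies midway between the tips of the shut fingers; the grasp point (between the pads) lies 19 mm behind it (env.grip_point_offset is the distance from the TCP to the grasp point, in mm); z points along the fingers, x is the direction in which the jaws open and shut, and the axes are right-handed (so a half turn about z gives the same grasp; the last joint's range is limited). The gripper opens to 91 mm and grips with 3 to 60 N. Pads are 32 mm wide; open, the fingers measure 118 mm over their backs; the gripper's body (76 mm by 178 mm) begins 60 mm behind the grasp point.
Start: joints at [-70.703, 18.312, 89.639, -0, 72.044, -1.146], TCP at [200.839, -538.803, 193.076] pointing down, gripper open.
Joint ranges: [-177.97, 177.97], [-48.28, 115.42], [12.27, 149.76], [-77.06, 257.06], [2.81, 150.46], [-146.56, 146.56]. Speed limits (degrees/s): [147.25, 147.25, 180, 180, 180, 180].

INTERFACE

Orientations are given as [roll, pitch, yaw] about the fixed x, y, z axes, in that order (R = Rz(yaw) Ry(pitch) Rx(roll)).
In Python, from workcell import env gives the robot as it stands.
- The arm moves only by the shell command python3 -m pendant 'ROWS' [FORCE]. ROWS is JSON, a list of rows, each an object with "xyz": the shift along the tool's x, y, z in m, a list of three; "roll": the turn about the tool's z in degrees; "jaw": the closure, from 0 (fully open) to 1 (shut). A call has exactly 8 rows; each row is the pose to reach, as a shift and turn from the pose commanded when the call began, along the tool's axes at that moment; what a row does not reach only later rows make up. A row lasts 1/8 s, in which the tool goes at most 62.5 mm and 10.7 degrees, less where a joint would pass 70% of its speed; a pose out of reach is approached as far as the arm can. A call with a gripper value outside its range is refused whole. The fingers move at their own pace and stop on an object; FORCE is the grip in N (left out, the last holds). Time passes only in rows, so rows that repeat a pose let the fingers close, or fill a call up. It gives the time, the measured TCP pose, the force and the opening at its end, in the units of the state.
- env.state(): the state, without advancing time (a new reading comes with each control period).
- env.grab_frame(name): name is "side" or "top" or "wrist"; returns (picture, depth): 384x512x3 uint8, blue, green, red; 384x512 float32, mm along the optical axis (not along the pixel's ray), 0 where there is no reading.
- env.camera_params(name): a dict with "camera_matrix" (3x3 intrinsics, pixels), "cam_to_world" (4x4, takes a point from camera to world coordinates); the wrist camera has in their place "hand_eye" (4x4, takes a point from camera to tool coordinates, whose origin is the TCP and whose axes are the tool frame's). Camera axes: x right, y up, looking along -z (the intrinsics and any distortion apply to the point x, -y, -z); pixel columns grow to the right and rows downward; lengths in mm; the calibration is good to about 2 mm. The wrist camera is an equidistant fisheye: a pixel r from the principal point sees the ray r / f radians off the axis. A picture is of the moment at which its call begins: read the wrist's pose just before it. camera_params takes no time and is no camera call.
- env.job_done(): hands the job in, once; it reports no verdict.
The state is a dict: "time_s": time; "qpos": joint angles; "qvel": joint speeds; "effort": joint torques, N m; "ee_pos": TCP position; "ee_rot": TCP orientation; "force": force on the tool from outside, world axes, zero at the start; "torque": the same for the moment, N m; "gripper_width": finger opening in mm.
Only numpy, scipy, OpenCV 4.12 (cv2) and the standard library are available. Lean on these libraries where they do the work, as an engineer would, in place of code of your own. Each camera call takes 0.05 s, during which the arm holds its last target. There are 200 camera calls.

TASK

The sliding clamp on the white shelf still has the bishop between its jaws: slide the jaw well open, then take the bishop out and stand it upright, wholly on the cork coaster. Then stand every pigment jar on the bench upright on the clamp bed between the jaws, setting them down gently, and after that slide the jaw shut by its red knob until it bears on the jars and holds them all against the fixed fence. Leave the jaw shut, and do not disturb the bunker, the crater or the brush.

Things in the scene. Friction and masses are not known exactly. Their poses are not given: they have to be found in the camera images.
- shelf: fixed white MDF shelf, 210 (x) by 460 mm (y), top at 60 mm; on it an aluminium clamp bed 150 by 430 mm, surface 68 mm above the bench. Blue fence along y, 14 mm thick, 18 mm high, its jaw-side face at x +45 mm; blue sliding jaw parallel to it on the robot side; both span y -160 to +180 mm. Origin under the centre at bench level; x from jaw to fence, y along the jaws, z up.
- bed (a point): point on the clamp bed's surface at the foot of the fence's face (shelf frame x 45, y 0, z 68 mm), same axes as the shelf. A jar held by the clamp has its axis at x = -21 mm in this frame; jars belong at y from -140 to +160 mm, anywhere along the jaws, in any order.
- jaw (a joint): position of the sliding jaw, m: the clear gap between jaw and fence is 30 mm + this value; range 0 to 0.045, grows as the jaw opens towards the robot (shelf's -x). Gap equals the jar diameter, 42 mm, at 0.012. Slides with about 3 N of friction and stays where it is left.
- jaw_mid (a point): point on the moving jaw: on the bed surface at the foot of its fence-side face (shelf frame y 0), same axes as the shelf. The jaw is a blue bar 12 mm thick (x), top 18 mm above the bed; the red knob stands on its y = -188 mm end, on the bar's middle plane (6 mm behind the face).
- knob (a point): centre of the top of the jaw's red knob: upright cylinder, 20 mm diameter, 40 mm high, its top 58 mm above the bed; pinch it from above.
- coaster: round cork coaster fixed flat on the bench, 80 mm diameter, 3 mm thick. Origin at the centre of its underside.
- bishop: turned boxwood chess bishop, 79 mm tall, about 50 g: round foot 34 mm diameter and 10 mm high, stem 20 mm diameter from 10 to 52 mm (with a decorative collar), head 24 mm at its widest, 61 mm up. Origin at the centre of its underside, z up along its axis. At the start it stands on the clamp bed between the jaws.
- jar_rust: closed glass jar, its fill and twist cap rust-brown: round, 42 mm diameter up to 50 mm height, then the cap, 40 mm diameter, up to 62 mm; about 130 g, thick heavy base. Origin at the centre of its underside, z up along its axis. Stands on the bench at the start; may be absent.
- jar_ochre: closed glass jar, its fill and twist cap ochre-yellow: round, 42 mm diameter up to 50 mm height, then the cap, 40 mm diameter, up to 62 mm; about 130 g, thick heavy base. Origin at the centre of its underside, z up along its axis. Stands on the bench at the start; may be absent.
- jar_black: closed glass jar, its fill and twist cap black: round, 42 mm diameter up to 50 mm height, then the cap, 40 mm diameter, up to 62 mm; about 130 g, thick heavy base. Origin at the centre of its underside, z up along its axis. Stands on the bench at the start; may be absent.
- jar_green: closed glass jar, its fill and twist cap dark green: round, 42 mm diameter up to 50 mm height, then the cap, 40 mm diameter, up to 62 mm; about 130 g, thick heavy base. Origin at the centre of its underside, z up along its axis. Stands on the bench at the start; may be absent.
- jar_white: closed glass jar, its fill and twist cap chalk-white: round, 42 mm diameter up to 50 mm height, then the cap, 40 mm diameter, up to 62 mm; about 130 g, thick heavy base. Origin at the centre of its underside, z up along its axis. Stands on the bench at the start; may be absent.
- bunker: grey plastic bunker model, 110 by 130 mm, 55 mm high, loose bystander: leave alone. Origin at the centre of its underside.
- crater: tan resin crater model, 100 mm diameter, 24 mm high, loose bystander: leave alone. Origin at the centre of its underside.
- brush: small brush lying beyond the shelf along y, loose bystander: leave alone.
Mind the look-alikes: they are no part of the job. What is shaped like the jar_white but purple is not meant.

How it is judged (in metres and radians):
On the way, in this order (a step that is already met when the one before it is completed fails the run):
1. the jaw is slid well open (gap over 52 mm) (value of joint jaw above 0.022 m), for 0.1 s.
2. the bishop stands upright, wholly on the coaster (horizontal distance between bishop and coaster below 0.023 m and angle between bishop's own z axis and vertical below 0.1 rad and z of bishop in the frame of coaster between 0.0012 and 0.006 m and linear speed of bishop below 0.03 m/s), for 0.3 s.
3. every jar stands upright on the clamp bed between jaw and fence (x of jar_rust in the frame of bed between -0.06 and -0.012 m and y of jar_rust in the frame of bed between -0.145 and 0.165 m and z of jar_rust in the frame of bed between -0.004 and 0.004 m and angle between each of jar_rust, jar_ochre, jar_black, jar_green, jar_white's own z axis and vertical below 0.1 rad and x of jar_ochre in the frame of bed between -0.06 and -0.012 m and y of jar_ochre in the frame of bed between -0.145 and 0.165 m and z of jar_ochre in the frame of bed between -0.004 and 0.004 m and x of jar_black in the frame of bed between -0.06 and -0.012 m and y of jar_black in the frame of bed between -0.145 and 0.165 m and z of jar_black in the frame of bed between -0.004 and 0.004 m and x of jar_green in the frame of bed between -0.06 and -0.012 m and y of jar_green in the frame of bed between -0.145 and 0.165 m and z of jar_green in the frame of bed between -0.004 and 0.004 m and x of jar_white in the frame of bed between -0.06 and -0.012 m and y of jar_white in the frame of bed between -0.145 and 0.165 m and z of jar_white in the frame of bed between -0.004 and 0.004 m), for 0.2 s.
4. the jaw is shut on the jars and presses on one or more of them with over 2 N, all jars between jaw and fence ((contact force between jaw and jar_rust above 2 N or contact force between jaw and jar_ochre above 2 N or contact force between jaw and jar_black above 2 N or contact force between jaw and jar_green above 2 N or contact force between jaw and jar_white above 2 N) and value of joint jaw between 0.0085 and 0.0145 m and x of jar_rust in the frame of bed between -0.026 and -0.016 m and y of jar_rust in the frame of bed between -0.145 and 0.165 m and z of jar_rust in the frame of bed between -0.004 and 0.004 m and angle between each of jar_rust, jar_ochre, jar_black, jar_green, jar_white's own z axis and vertical below 0.1 rad and x of jar_ochre in the frame of bed between -0.026 and -0.016 m and y of jar_ochre in the frame of bed between -0.145 and 0.165 m and z of jar_ochre in the frame of bed between -0.004 and 0.004 m and x of jar_black in the frame of bed between -0.026 and -0.016 m and y of jar_black in the frame of bed between -0.145 and 0.165 m and z of jar_black in the frame of bed between -0.004 and 0.004 m and x of jar_green in the frame of bed between -0.026 and -0.016 m and y of jar_green in the frame of bed between -0.145 and 0.165 m and z of jar_green in the frame of bed between -0.004 and 0.004 m and x of jar_white in the frame of bed between -0.026 and -0.016 m and y of jar_white in the frame of bed between -0.145 and 0.165 m and z of jar_white in the frame of bed between -0.004 and 0.004 m), for 0.2 s.
At the end, for the whole second after the job is handed in: Bishop upright at rest on the coaster (within 23 mm of its centre); every jar present upright and at rest on the clamp bed, axis 16 to 26 mm from the fence face and -145 to +165 mm along it; jaw left shut on them (joint 0.0085 to 0.0145, at most 2.5 mm of play) (all of step 2 and value of joint jaw between 0.0085 and 0.0145 m and x of jar_rust in the frame of bed between -0.026 and -0.016 m and y of jar_rust in the frame of bed between -0.145 and 0.165 m and z of jar_rust in the frame of bed between -0.004 and 0.004 m and angle between each of jar_rust, jar_ochre, jar_black, jar_green, jar_white's own z axis and vertical below 0.1 rad and linear speed of each of jar_rust, jar_ochre, jar_black, jar_green, jar_white below 0.03 m/s and x of jar_ochre in the frame of bed between -0.026 and -0.016 m and y of jar_ochre in the frame of bed between -0.145 and 0.165 m and z of jar_ochre in the frame of bed between -0.004 and 0.004 m and x of jar_black in the frame of bed between -0.026 and -0.016 m and y of jar_black in the frame of bed between -0.145 and 0.165 m and z of jar_black in the frame of bed between -0.004 and 0.004 m and x of jar_green in the frame of bed between -0.026 and -0.016 m and y of jar_green in the frame of bed between -0.145 and 0.165 m and z of jar_green in the frame of bed between -0.004 and 0.004 m and x of jar_white in the frame of bed between -0.026 and -0.016 m and y of jar_white in the frame of bed between -0.145 and 0.165 m and z of jar_white in the frame of bed between -0.004 and 0.004 m); the robot touches nothing.
It fails at once if bunker, crater or brush moved more than 30 mm (distance of any of bunker, crater, brush from where it was at the start of the episode above 0.03 m).
It fails at once if a glass jar banged or squeezed against the shelf or the clamp with over 60 N (contact force between shelf and jar_rust above 60 N or contact force between shelf and jar_ochre above 60 N or contact force between shelf and jar_black above 60 N or contact force between shelf and jar_green above 60 N or contact force between shelf and jar_white above 60 N).
Of jar_rust, jar_ochre, jar_black, jar_green, jar_white only 3 to 5 are there at a start; the rules pass over those that are not, and their reading is None.
At some moment in a run one of jar_rust, jar_ochre, jar_black, jar_green, jar_white may be knocked a few centimetres aside while the robot is not near it.
It also fails if it takes over 210 s, if anything falls off the work surface, if the arm or the gripper's body presses on something with over 40 N, if the wrist force passes 120 N, or if a joint passes its speed limit or range.

## Working session

There is one attempt and no reset: what is moved stays moved. The work goes in short steps, Python scripts to look and compute and a shell command to move; the robot and the scene stay as the last step left them, time stands still between calls to the robot, and variables do not carry over. Pictures are saved under pics/ and viewed, about 12 in all and at most 16, crops included, and the job is handed in when it is done.

```bash
ls; mkdir -p pics; cat > h.py <<'E'
import numpy as np, cv2
from workcell import env
def grab(n):
    st=env.state(); im,d=env.grab_frame(n); return st,im,d
def cloud(n,d):
    p=env.camera_params(n); K=np.array(p["camera_matrix"]); T=np.array(p["cam_to_world"])
    v,u=np.mgrid[:d.shape[0],:d.shape[1]]
    X=(u-K[0,2])/K[0,0]*d; Y=-(v-K[1,2])/K[1,1]*d
    P=np.stack([X,Y,-d],-1)@T[:3,:3].T+T[:3,3]
    P[d<=0]=np.nan; return P
E
python3 - <<'E'
from h import *
for n in("top","side"):
    st,im,d=grab(n); cv2.imwrite(f"pics/{n}0.png",im); np.savez(f"{n}0.npz",im=im,d=d)
    p=env.camera_params(n); print(n,{k:np.round(v,2).tolist() if not isinstance(v,str) else v for k,v in p.items()})
print(env.state())
E
```

```text
pics
top {'camera_matrix': [[357.91, 0.0, 261.53], [0.0, 357.91, 189.57], [0.0, 0.0, 1.0]], 'cam_to_world': [[0.02, 0.99, -0.13, 401.09], [-1.0, 0.02, 0.01, -110.05], [0.02, 0.13, 0.99, 1107.23], [0.0, 0.0, 0.0, 1.0]]}
side {'camera_matrix': [[446.09, 0.0, 254.81], [0.0, 446.09, 195.71], [0.0, 0.0, 1.0]], 'cam_to_world': [[-0.83, 0.42, -0.38, 122.12], [-0.56, -0.62, 0.54, 493.89], [-0.01, 0.66, 0.75, 934.67], [0.0, 0.0, 0.0, 1.0]]}
{'time_s': 0.1, 'qpos': array([-7.07027988e+01,  1.83482341e+01,  8.96997320e+01, -2.77240457e-03,
        7.20454720e+01, -1.14594568e+00]), 'qvel': array([ 0.02574007,  0.02453476, -0.28106719, -0.00967714, -0.04306947,
        0.13093648]), 'effort': array([ 1.88589111e-03, -4.13328552e+01, -2.32507753e+01,  7.30143045e-02,
        4.22574312e-02, -5.47227808e-05]), 'ee_pos': array([ 200.65524587, -538.32173963,  192.29969063]), 'ee_rot': array([ 1.79999233e+02,  9.34721034e-02, -6.95559970e+01]), 'force': array([-0.16552837,  0.11559132,  0.4706907 ]), 'torque': array([-3.00751820e-02, -4.91235431e-03,  2.22426162e-05]), 'gripper_width': 91.47627492250672}
```

View pics/top0.png

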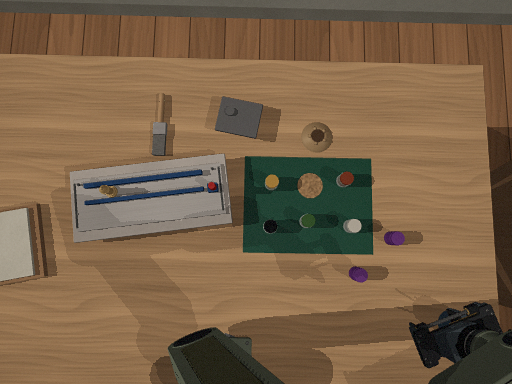

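View pics/side0.png

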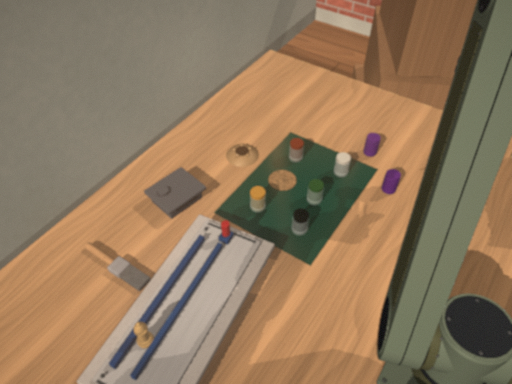

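The top view shows five jars: ochre (272,181), rust (345,179), black (270,226), green (307,220) and white (352,226). The coaster is at (311,185), the bishop at (108,190), the red knob at (212,187), and the purple look-alikes at (394,238) and (358,274). The side view agrees.

```bash
python3 - <<'E'
from h import *
z=np.load("top0.npz"); im,d=z["im"],z["d"]; P=cloud("top",d)
hsv=cv2.cvtColor(im,cv2.COLOR_BGR2HSV)
for n,(u,v) in dict(ochre=(272,181),rust=(345,179),black=(270,226),green=(307,220),white=(352,226)).items():
    w=P[v-16:v+17,u-16:u+17].reshape(-1,3); t=w[w[:,2]>54]
    (c,r)=cv2.minEnclosingCircle(t[:,:2].astype(np.float32))
    print(n,len(t),np.round(np.median(t,0),1),np.round(c,1),round(r,1))
m=(hsv[...,0]>100)&(hsv[...,0]<125)&(hsv[...,1]>130)&(P[...,2]>72)&(P[...,2]<100)
m[:, 240:]=0
k,lab,st,ce=cv2.connectedComponentsWithStats(m.astype(np.uint8))
for i in range(1,k):
    if st[i,4]>60:
        q=P[lab==i]; q=q[q[:,2]>np.median(q[:,2])-4]; c=q.mean(0); _,_,V=np.linalg.svd(q[:,:2]-c[:2]); a=V[0]; s=(q[:,:2]-c[:2])@a
        print("bar",st[i],c.round(1),np.degrees(np.arctan2(a[1],a[0])).round(2),s.min().round(),s.max().round(), np.ptp((q[:,:2]-c[:2])@V[1]).round(1))
def blob(u,v,r,lo,hi):
    w=P[v-r:v+r+1,u-r:u+r+1].reshape(-1,3); return w[(w[:,2]>lo)&(w[:,2]<hi)]
q=blob(212,187,9,110,140); print("knob",len(q),q.mean(0),np.ptp(q,0))
q=blob(108,190,14,100,160); print("bishop",len(q),q.mean(0),q.max(0),np.ptp(q,0))
mm=(hsv[...,0]<25)&(hsv[...,1]>60); mm[:]&=False; mm[170:201,295:327]=True
mm&=(hsv[...,0]<22)&(hsv[...,1]>50); q=P[mm]; c,r=cv2.minEnclosingCircle(q[:,:2].astype(np.float32)); print("coaster",len(q),np.median(q,0),q.mean(0),c,r)
# shelf surface
for n,(u,v,) in dict(bunker=(239,117),crater=(317,136),brush=(159,125)).items():
    print(n,P[v,u].round())
print("bed z",np.median(P[175:200,120:200,2]), "bench z",np.nanmedian(P[270:300,150:250,2]))
S=np.array([P[v,u] for u,v in((74,172),(226,158),(76,238),(228,222))]);print(S.round())
E
```

```text
ochre 146 [ 561.2 -155.3   61.7] [ 562.2 -154.2] 19.9
rust 146 [ 574.  -377.3   61.4] [ 575.3 -377.5] 20.2
black 144 [ 428.2 -151.3   61.9] [ 428.6 -151.5] 19.7
green 145 [ 447.2 -262.2   61.6] [ 447.5 -262.7] 19.6
white 148 [ 434.8 -396.7   61.6] [ 434.6 -397.8] 20.0
bar [ 84 170 118  18 554] [557.4 216.5  85.4] -82.05 -169.0 168.0 14.0
bar [ 85 187 119  18 467] [508.4 211.3  85.5] -82.03 -167.0 170.0 11.3
knob 46 [536.58618491  14.76119485 123.42578576] [18.39202121 18.35365321 17.25159831]
bishop 89 [519.36972961 305.36065588 129.58719798] [531.73880438 317.90067118 148.49307521] [22.6244733  21.30080039 47.92070687]
coaster 493 [nan nan nan] [nan nan nan] (558.8477172851562, -275.47412109375) 39.67822265625
bunker [759. -53.  47.]
crater [ 712. -297.   20.]
brush [737. 197.  21.]
bed z nan bench z -0.2963174470388594
[[577. 428.  60.]
 [640. -13.   2.]
 [385. 405.  62.]
 [438. -29.  61.]]
```

```bash
cat >> h.py <<'E'
th=np.radians(7.96); XH=np.array([np.cos(th),np.sin(th)]); YH=np.array([-XH[1],XH[0]])
fence=np.array([557.4,216.5]); O=fence-52*XH-10*YH
def s2w(x,y): return O+x*XH+y*YH
def w2s(p): p=np.asarray(p)[:2]-O; return np.array([p@XH,p@YH])
def go(wx,wy,z,yaw=-82.04):
    """shift in tool axes (m) from the measured TCP to world xy, z, and roll"""
    from scipy.spatial.transform import Rotation as R
    s=env.state(); Rm=R.from_euler("xyz",s["ee_rot"],degrees=True).as_matrix()
    dr=(s["ee_rot"][2]-yaw+180)%360-180
    print("t",round(s["time_s"],1),"tcp",s["ee_pos"].round(1),"rot",s["ee_rot"].round(1),"shelf",w2s(s["ee_pos"]).round(1),"w",round(s["gripper_width"],1),"F",s["force"].round(1))
    print("shift",(Rm.T@(np.array([wx,wy,z])-s["ee_pos"])/1000).round(4),"roll",round(dr,2))
def objs():
    """tall round things in the top view: world centre, size, mean colour"""
    st,im,d=grab("top"); P=cloud("top",d)
    m=((P[...,2]>50)&(P[...,2]<150)&(P[...,0]>300)&(P[...,0]<700)).astype(np.uint8)
    k,lab,s,c=cv2.connectedComponentsWithStats(m)
    for i in range(1,k):
        if 40<s[i,4]<400:
            q=P[lab==i]; zt=np.percentile(q[:,2],90); q=q[q[:,2]>zt-6]; cc,r=cv2.minEnclosingCircle(q[:,:2].astype(np.float32))
            print(c[i].round(),"ctr",np.round(cc,1),"shelf",w2s(cc).round(1),"r",round(r,1),"z",zt.round(1),"bgr",im[lab==i].mean(0).round())
    return im,P
E
python3 -c "
from h import *
go(536,15,190)"
```

```text
t 0.1 tcp [ 200.7 -538.3  192.3] rot [ 1.80e+02  1.00e-01 -6.96e+01] shelf [-405.8 -688.1] w 91.5 F [-0.2  0.1  0.5]
shift [-0.4013 -0.5075  0.0029] roll 12.48
```

```bash
python3 -m pendant '[{"xyz":[-0.03,-0.04,0],"roll":2,"jaw":0},{"xyz":[-0.06,-0.08,0],"roll":4,"jaw":0.2},{"xyz":[-0.09,-0.12,0],"roll":6,"jaw":0.4},{"xyz":[-0.12,-0.16,0],"roll":8,"jaw":0.45},{"xyz":[-0.15,-0.2,0],"roll":10,"jaw":0.45},{"xyz":[-0.18,-0.24,0],"roll":12,"jaw":0.45},{"xyz":[-0.21,-0.28,0],"roll":12.48,"jaw":0.45},{"xyz":[-0.24,-0.31,0],"roll":12.48,"jaw":0.45}]' 30; python3 -c "
from h import *
go(536,15,190)"
```

```text
time_s: 1.1
ee_pos: [408.2, -204.0, 192.8]
ee_rot: [180.0, 0.0, -82.0]
force: [0.6, 0.3, -0.2]
gripper_width: 50.4
t 1.1 tcp [ 408.2 -204.   192.8] rot [180.   0. -82.] shelf [-154.  -385.8] w 50.4 F [ 0.6  0.3 -0.2]
shift [-0.1991 -0.157   0.0028] roll 0.04
```

```bash
python3 -m pendant '[{"xyz":[-0.04,-0.03,0],"roll":0,"jaw":0.45},{"xyz":[-0.08,-0.06,0],"roll":0,"jaw":0.45},{"xyz":[-0.12,-0.09,0],"roll":0,"jaw":0.45},{"xyz":[-0.16,-0.12,0],"roll":0,"jaw":0.45},{"xyz":[-0.185,-0.145,0],"roll":0,"jaw":0.45},{"xyz":[-0.199,-0.157,0],"roll":0,"jaw":0.45},{"xyz":[-0.199,-0.157,0],"roll":0,"jaw":0.45},{"xyz":[-0.199,-0.157,0],"roll":0,"jaw":0.45}]' 30; python3 -c "
from h import *
st,im,d=grab('wrist'); cv2.imwrite('pics/w1.png',im)
go(536,15,92)"
```

```text
time_s: 2.1
ee_pos: [534.6, 12.2, 192.9]
ee_rot: [179.9, -0.0, -82.1]
force: [0.2, 0.3, 0.0]
gripper_width: 50.2
t 2.1 tcp [534.7  12.1 193. ] rot [180.   -0.  -82.1] shelf [   1.2 -189.3] w 50.1 F [0.3 0.1 0.1]
shift [-0.0028 -0.0018  0.101 ] roll -0.07
```

View pics/w1.png

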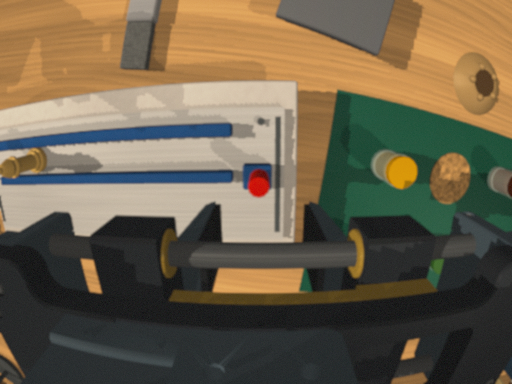

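The wrist view shows the red knob at (258,183), midway between the fingertips at (212) and (312). I'll descend and pinch it.

```bash
python3 -m pendant '[{"xyz":[-0.002,-0.002,0.025],"roll":0,"jaw":0.45},{"xyz":[-0.002,-0.002,0.05],"roll":0,"jaw":0.45},{"xyz":[-0.002,-0.002,0.075],"roll":0,"jaw":0.45},{"xyz":[-0.002,-0.002,0.09],"roll":0,"jaw":0.45},{"xyz":[-0.002,-0.002,0.1],"roll":0,"jaw":0.45},{"xyz":[-0.002,-0.002,0.1],"roll":0,"jaw":0.6},{"xyz":[-0.002,-0.002,0.1],"roll":0,"jaw":0.9},{"xyz":[-0.002,-0.002,0.1],"roll":0,"jaw":0.9}]' 30; python3 -c "
from h import *
go(536,15,92)"
```

```text
time_s: 3.15
ee_pos: [537.7, 15.5, 93.8]
ee_rot: [-179.9, -0.0, -82.0]
force: [0.8, 0.5, -0.1]
gripper_width: 22.8
t 3.1 tcp [537.7  15.5  93.8] rot [-179.9   -0.   -82. ] shelf [   4.6 -186.3] w 22.8 F [ 0.8  0.5 -0.1]
shift [0.0003 0.0017 0.0018] roll 0.01
```

```bash
python3 -m pendant '[{"xyz":[0,0,0],"roll":0,"jaw":0.9},{"xyz":[0,0,0],"roll":0,"jaw":0.9},{"xyz":[0,0.006,0],"roll":0,"jaw":0.9},{"xyz":[0,0.014,0],"roll":0,"jaw":0.9},{"xyz":[0,0.022,0],"roll":0,"jaw":0.9},{"xyz":[0,0.03,0],"roll":0,"jaw":0.9},{"xyz":[0,0.034,0],"roll":0,"jaw":0.9},{"xyz":[0,0.034,0],"roll":0,"jaw":0.9}]' 30; python3 -c "
from h import *
go(536,15,92)"; python3 -m pendant '[{"xyz":[0,0,0],"roll":0,"jaw":0.7},{"xyz":[0,0,0],"roll":0,"jaw":0.45},{"xyz":[0,0,0],"roll":0,"jaw":0.45},{"xyz":[0,0,0],"roll":0,"jaw":0.45},{"xyz":[0,0,-0.03],"roll":0,"jaw":0.45},{"xyz":[0,0,-0.06],"roll":0,"jaw":0.45},{"xyz":[0,0,-0.09],"roll":0,"jaw":0.45},{"xyz":[0,0,-0.11],"roll":0,"jaw":0.45}]' 30; python3 -c "
from h import *
im,P=objs()
b=s2w(28,103.3); go(b[0],b[1],94)"
```

```text
time_s: 4.15
ee_pos: [502.5, 10.8, 93.6]
ee_rot: [180.0, 0.0, -82.1]
force: [0.2, 3.1, 7.3]
gripper_width: 18.8
t 4.2 tcp [502.5  10.8  93.6] rot [180.    0.  -82.1] shelf [ -30.9 -186.1] w 18.8 F [0.2 3.1 7.3]
shift [ 0.0005 -0.0338  0.0016] roll -0.01
time_s: 5.15
ee_pos: [503.7, 10.6, 204.4]
ee_rot: [-179.9, -0.0, -82.0]
force: [0.1, 0.1, -0.5]
gripper_width: 50.2
[222. 161.] ctr [615.9  -8.7] shelf [  78.7 -221.1] r 26.4 z 64.7 bgr [129. 139. 149.]
[346. 178.] ctr [ 575.2 -377.2] shelf [ -12.6 -580.4] r 20.0 z 63.9 bgr [ 34.  52. 111.]
[272. 181.] ctr [ 562.1 -154.4] shelf [   5.2 -358. ] r 19.9 z 64.4 bgr [ 61. 125. 163.]
[226. 183.] ctr [551.2 -19.8] shelf [  13.1 -223.1] r 22.6 z 62.5 bgr [115. 124. 133.]
[223. 213.] ctr [466.6  -9.5] shelf [ -69.3 -201.2] r 39.5 z 68.7 bgr [132. 141. 150.]
[308. 220.] ctr [ 447.5 -262.6] shelf [-123.2 -449.2] r 19.6 z 64.5 bgr [46. 84. 55.]
[270. 226.] ctr [ 428.8 -151.9] shelf [-126.4 -337.1] r 19.7 z 63.9 bgr [24. 23. 22.]
[354. 225.] ctr [ 434.1 -397.7] shelf [-155.1 -581.2] r 20.5 z 63.7 bgr [149. 164. 172.]
[397. 238.] ctr [ 400.3 -523.4] shelf [-206.1 -701. ] r 19.8 z 64.0 bgr [104.  48.  94.]
[360. 270.] ctr [ 302.1 -413.2] shelf [-288.  -578.3] r 16.3 z 63.9 bgr [104.  48.  93.]
t 5.2 tcp [505.1  10.6 206.7] rot [-1.797e+02 -1.000e-01 -8.200e+01] shelf [ -28.3 -186.6] w 50.0 F [1.8 0.6 1.1]
shift [-0.2901 -0.0556  0.1127] roll 0.0
```

```bash
python3 -m pendant '[{"xyz":[-0.05,-0.01,0],"roll":0,"jaw":0.4},{"xyz":[-0.1,-0.02,0],"roll":0,"jaw":0.4},{"xyz":[-0.15,-0.03,0],"roll":0,"jaw":0.4},{"xyz":[-0.2,-0.04,0],"roll":0,"jaw":0.4},{"xyz":[-0.24,-0.05,0],"roll":0,"jaw":0.4},{"xyz":[-0.27,-0.055,0],"roll":0,"jaw":0.4},{"xyz":[-0.29,-0.055,0],"roll":0,"jaw":0.4},{"xyz":[-0.29,-0.055,0],"roll":0,"jaw":0.4}]' 30; python3 -c "
from h import *
st,im,d=grab('wrist'); cv2.imwrite('pics/w2.png',im)
b=s2w(28,103.3); go(b[0],b[1],90)"
```

```text
time_s: 6.2
ee_pos: [517.2, 306.0, 202.3]
ee_rot: [179.9, -0.1, -81.9]
force: [-0.0, -0.1, 1.0]
gripper_width: 54.6
t 6.2 tcp [517.4 305.1 202.5] rot [ 1.799e+02 -1.000e-01 -8.200e+01] shelf [ 24.6 103.3] w 54.7 F [ 0.4 -0.7  0.5]
shift [-1.000e-04 -3.500e-03  1.125e-01] roll 0.04
```

View pics/w2.png

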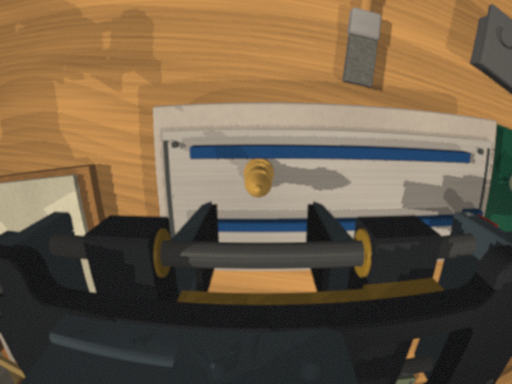

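The jaw (y≈225) is now well clear of the fence (y≈153). The bishop at (258,178) is centred between the fingers.

```bash
python3 -m pendant '[{"xyz":[0,-0.003,0.03],"roll":0,"jaw":0.4},{"xyz":[0,-0.003,0.06],"roll":0,"jaw":0.4},{"xyz":[0,-0.003,0.085],"roll":0,"jaw":0.4},{"xyz":[0,-0.003,0.105],"roll":0,"jaw":0.4},{"xyz":[0,-0.003,0.112],"roll":0,"jaw":0.4},{"xyz":[0,-0.003,0.112],"roll":0,"jaw":0.6},{"xyz":[0,-0.003,0.112],"roll":0,"jaw":0.9},{"xyz":[0,-0.003,0.112],"roll":0,"jaw":0.9}]' 20; python3 -m pendant '[{"xyz":[0,0,0],"roll":0,"jaw":0.9},{"xyz":[0,0,0],"roll":0,"jaw":0.9},{"xyz":[0,0,-0.01],"roll":0,"jaw":0.9},{"xyz":[0,0,-0.03],"roll":0,"jaw":0.9},{"xyz":[0,0,-0.05],"roll":0,"jaw":0.9},{"xyz":[0,0,-0.07],"roll":0,"jaw":0.9},{"xyz":[0,0,-0.09],"roll":0,"jaw":0.9},{"xyz":[0,0,-0.1],"roll":0,"jaw":0.9}]' 20; python3 -c "
from h import *
go(558.8,-275.5,190)"
```

```text
time_s: 7.25
ee_pos: [521.2, 306.2, 92.0]
ee_rot: [-179.9, 0.0, -82.0]
force: [-0.4, 0.8, 0.6]
gripper_width: 27.4
time_s: 8.25
ee_pos: [521.1, 306.1, 192.5]
ee_rot: [-179.9, 0.0, -82.0]
force: [0.0, -0.1, -0.2]
gripper_width: 21.6
t 8.2 tcp [521.1 306.1 192.5] rot [-179.9    0.   -82. ] shelf [ 28.4 103.8] w 21.6 F [ 0.  -0.1 -0.2]
shift [0.5812 0.0432 0.0022] roll 0.0
```

```bash
python3 -m pendant '[{"xyz":[0.03,0.003,0],"roll":0,"jaw":0.9},{"xyz":[0.07,0.006,0],"roll":0,"jaw":0.9},{"xyz":[0.11,0.009,0],"roll":0,"jaw":0.9},{"xyz":[0.15,0.012,0],"roll":0,"jaw":0.9},{"xyz":[0.19,0.015,0],"roll":0,"jaw":0.9},{"xyz":[0.23,0.018,0],"roll":0,"jaw":0.9},{"xyz":[0.27,0.021,0],"roll":0,"jaw":0.9},{"xyz":[0.31,0.024,0],"roll":0,"jaw":0.9}]' 20; python3 -m pendant '[{"xyz":[0.04,0.003,0],"roll":0,"jaw":0.9},{"xyz":[0.08,0.006,0],"roll":0,"jaw":0.9},{"xyz":[0.12,0.009,0],"roll":0,"jaw":0.9},{"xyz":[0.16,0.012,0],"roll":0,"jaw":0.9},{"xyz":[0.2,0.014,0],"roll":0,"jaw":0.9},{"xyz":[0.24,0.017,0],"roll":0,"jaw":0.9},{"xyz":[0.26,0.018,0],"roll":0,"jaw":0.9},{"xyz":[0.27,0.019,0],"roll":0,"jaw":0.9}]' 20; python3 -c "
from h import *
st,im,d=grab('wrist'); cv2.imwrite('pics/w3.png',im)
go(558.8,-275.5,27)"
```

```text
time_s: 9.25
ee_pos: [539.5, -5.7, 190.8]
ee_rot: [180.0, -0.0, -82.0]
force: [0.1, -0.1, -1.3]
gripper_width: 21.7
time_s: 10.25
ee_pos: [558.3, -274.7, 190.7]
ee_rot: [180.0, 0.1, -82.1]
force: [-0.0, -0.5, -0.5]
gripper_width: 21.4
t 10.3 tcp [ 558.4 -275.5  190.7] rot [180.   -0.  -82.1] shelf [ -15.2 -477.4] w 21.7 F [ 0.1 -0.1 -0.6]
shift [ 0.     -0.0005  0.1637] roll -0.04
```

View pics/w3.png

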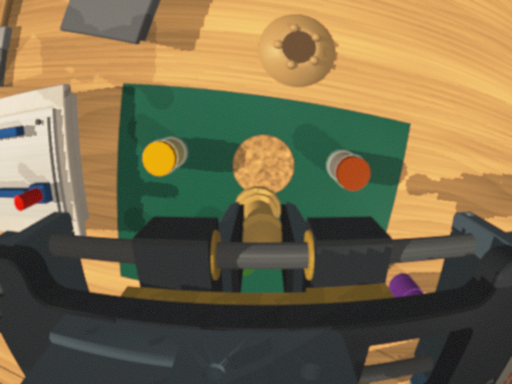

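The bishop is held upright at (260,210), with the coaster at (263,164) just beyond it, as the camera's offset would give. Lowering it gently.

```bash
python3 -m pendant '[{"xyz":[0,0,0.03],"roll":0,"jaw":0.9},{"xyz":[0,0,0.06],"roll":0,"jaw":0.9},{"xyz":[0,0,0.09],"roll":0,"jaw":0.9},{"xyz":[0,0,0.12],"roll":0,"jaw":0.9},{"xyz":[0,0,0.14],"roll":0,"jaw":0.9},{"xyz":[0,0,0.152],"roll":0,"jaw":0.9},{"xyz":[0,0,0.158],"roll":0,"jaw":0.9},{"xyz":[0,0,0.16],"roll":0,"jaw":0.9}]' 20; python3 -m pendant '[{"xyz":[0,0,0.001],"roll":0,"jaw":0.9},{"xyz":[0,0,0.002],"roll":0,"jaw":0.9},{"xyz":[0,0,0.003],"roll":0,"jaw":0.9},{"xyz":[0,0,0.003],"roll":0,"jaw":0.9},{"xyz":[0,0,0.003],"roll":0,"jaw":0.9},{"xyz":[0,0,0.003],"roll":0,"jaw":0.9},{"xyz":[0,0,0.003],"roll":0,"jaw":0.9},{"xyz":[0,0,0.003],"roll":0,"jaw":0.9}]' 20
```

```text
time_s: 11.3
ee_pos: [558.8, -274.2, 31.4]
ee_rot: [-180.0, -0.0, -82.0]
force: [0.2, 0.8, -0.5]
gripper_width: 21.5
time_s: 12.3
ee_pos: [558.5, -274.4, 28.1]
ee_rot: [-180.0, -0.0, -82.0]
force: [-0.4, -0.2, -0.6]
gripper_width: 21.2
```

```bash
python3 -m pendant '[{"xyz":[0,0,0.0005],"roll":0,"jaw":0.9},{"xyz":[0,0,0.001],"roll":0,"jaw":0.9},{"xyz":[0,0,0.0015],"roll":0,"jaw":0.9},{"xyz":[0,0,0.0015],"roll":0,"jaw":0.9},{"xyz":[0,0,0.0015],"roll":0,"jaw":0.9},{"xyz":[0,0,0.0015],"roll":0,"jaw":0.9},{"xyz":[0,0,0.0015],"roll":0,"jaw":0.9},{"xyz":[0,0,0.0015],"roll":0,"jaw":0.9}]' 20; python3 -c "
from h import *
st,im,d=grab('side'); cv2.imwrite('pics/s3.png',cv2.resize(im[100:260,190:370],None,fx=3,fy=3)); print(env.state()['force'])"
```

```text
time_s: 13.3
ee_pos: [558.6, -274.4, 26.7]
ee_rot: [-180.0, -0.0, -82.0]
force: [0.8, 0.0, 2.1]
gripper_width: 21.5
[-0.36808785  1.17264451  1.9170798 ]
```

View pics/s3.png

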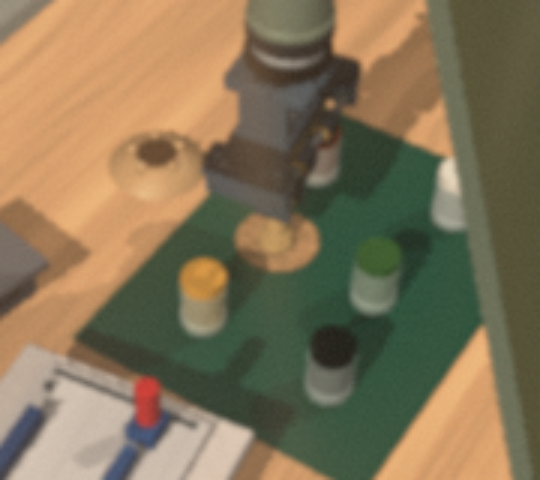

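The bishop's foot sits mid-coaster at (277,238), and about 2 N of contact confirms it has touched down. Releasing, then going up.

```bash
python3 -m pendant '[{"xyz":[0,0,0],"roll":0,"jaw":0.7},{"xyz":[0,0,0],"roll":0,"jaw":0.5},{"xyz":[0,0,0],"roll":0,"jaw":0.4},{"xyz":[0,0,0],"roll":0,"jaw":0.4},{"xyz":[0,0,-0.02],"roll":0,"jaw":0.4},{"xyz":[0,0,-0.05],"roll":0,"jaw":0.4},{"xyz":[0,0,-0.09],"roll":0,"jaw":0.4},{"xyz":[0,0,-0.13],"roll":0,"jaw":0.4}]' 20;  python3 -m pendant '[{"xyz":[0,0,-0.035],"roll":0,"jaw":0.3},{"xyz":[-0.06,0.0,-0.035],"roll":0,"jaw":0.3},{"xyz":[-0.115,0.0,-0.035],"roll":0,"jaw":0.3},{"xyz":[-0.115,0.0,-0.035],"roll":0,"jaw":0.3},{"xyz":[-0.115,0.0,-0.035],"roll":0,"jaw":0.3},{"xyz":[-0.115,0.0,-0.035],"roll":0,"jaw":0.3},{"xyz":[-0.115,0.0,-0.035],"roll":0,"jaw":0.3},{"xyz":[-0.115,0.0,-0.035],"roll":0,"jaw":0.3}]' 20; python3 -c "
from h import *
im,P=objs()
go(562.2,-154.4,18)
st,im,d=grab('wrist'); cv2.imwrite('pics/w4.png',im)
for y in (132,66,0,-66,-132): print(y,s2w(17,y).round(1))"
```

```text
time_s: 14.35
ee_pos: [558.3, -274.3, 157.6]
ee_rot: [180.0, 0.0, -82.0]
force: [-0.2, 0.2, 1.1]
gripper_width: 54.7
time_s: 15.35
ee_pos: [542.6, -161.2, 191.3]
ee_rot: [180.0, -0.0, -82.1]
force: [0.5, -0.6, -0.8]
gripper_width: 63.8
[346. 178.] ctr [ 575.2 -377.2] shelf [ -12.6 -580.4] r 20.0 z 63.7 bgr [29. 46. 99.]
[311. 221.] ctr [ 447.4 -266.4] shelf [-123.8 -453. ] r 18.1 z 64.5 bgr [41. 78. 50.]
[354. 225.] ctr [ 433.7 -397.7] shelf [-155.6 -581.2] r 20.0 z 64.4 bgr [145. 159. 167.]
[397. 238.] ctr [ 399.1 -522.8] shelf [-207.1 -700.2] r 20.5 z 64.3 bgr [100.  46.  90.]
[360. 270.] ctr [ 300.7 -413.3] shelf [-289.5 -578.2] r 16.8 z 64.0 bgr [97. 46. 88.]
t 15.4 tcp [ 542.5 -161.   191.4] rot [180.    0.  -82.1] shelf [ -15.  -361.8] w 63.6 F [ 0.2 -0.7  0.4]
shift [-0.0039 -0.0204  0.1734] roll -0.04
132 [505.8 332.5]
66 [515.  267.1]
0 [524.1 201.7]
-66 [533.3 136.4]
-132 [542.4  71. ]
```

View pics/w4.png

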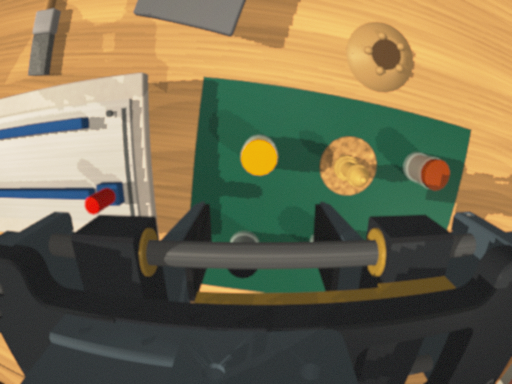

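The bishop stands on the coaster at (350,168) and ochre is at (259,155). Next I'll pick ochre.

```bash
python3 -m pendant '[{"xyz":[-0.004,-0.0205,0],"roll":0,"jaw":0.25},{"xyz":[-0.004,-0.0205,0.04],"roll":0,"jaw":0.25},{"xyz":[-0.004,-0.0205,0.08],"roll":0,"jaw":0.25},{"xyz":[-0.004,-0.0205,0.12],"roll":0,"jaw":0.25},{"xyz":[-0.004,-0.0205,0.15],"roll":0,"jaw":0.25},{"xyz":[-0.004,-0.0205,0.167],"roll":0,"jaw":0.25},{"xyz":[-0.004,-0.0205,0.173],"roll":0,"jaw":0.25},{"xyz":[-0.004,-0.0205,0.173],"roll":0,"jaw":0.25}]' 20;  python3 -m pendant '[{"xyz":[0,0,0],"roll":0,"jaw":0.5},{"xyz":[0,0,0],"roll":0,"jaw":0.7},{"xyz":[0,0,0],"roll":0,"jaw":0.7},{"xyz":[0,0,0],"roll":0,"jaw":0.7},{"xyz":[0,0,0],"roll":0,"jaw":0.7},{"xyz":[0,0,-0.03],"roll":0,"jaw":0.7},{"xyz":[0,0,-0.07],"roll":0,"jaw":0.7},{"xyz":[0,0,-0.11],"roll":0,"jaw":0.7}]' 20; python3 -c "
from h import *
t=s2w(15,132); go(t[0],t[1],190)"
```

```text
time_s: 16.45
ee_pos: [562.8, -153.9, 19.1]
ee_rot: [-179.9, -0.0, -82.0]
force: [-0.5, -0.6, 0.4]
gripper_width: 68.7
time_s: 17.45
ee_pos: [561.6, -153.5, 128.9]
ee_rot: [179.9, 0.0, -82.0]
force: [-0.1, -0.5, -0.8]
gripper_width: 41.3
t 17.4 tcp [ 561.6 -153.5  128.9] rot [179.9   0.  -82. ] shelf [   4.9 -357. ] w 41.3 F [-0.1 -0.5 -0.8]
shift [-0.489  -0.0099 -0.0607] roll -0.0
```

```bash
python3 -m pendant '[{"xyz":[-0.02,0,-0.03],"roll":0,"jaw":0.7},{"xyz":[-0.06,0,-0.055],"roll":0,"jaw":0.7},{"xyz":[-0.1,-0.002,-0.061],"roll":0,"jaw":0.7},{"xyz":[-0.14,-0.003,-0.061],"roll":0,"jaw":0.7},{"xyz":[-0.18,-0.004,-0.061],"roll":0,"jaw":0.7},{"xyz":[-0.22,-0.005,-0.061],"roll":0,"jaw":0.7},{"xyz":[-0.26,-0.006,-0.061],"roll":0,"jaw":0.7},{"xyz":[-0.3,-0.007,-0.061],"roll":0,"jaw":0.7}]' 20; python3 -m pendant '[{"xyz":[-0.04,-0.001,0],"roll":0,"jaw":0.7},{"xyz":[-0.08,-0.002,0],"roll":0,"jaw":0.7},{"xyz":[-0.12,-0.003,0],"roll":0,"jaw":0.7},{"xyz":[-0.15,-0.003,0],"roll":0,"jaw":0.7},{"xyz":[-0.175,-0.003,0],"roll":0,"jaw":0.7},{"xyz":[-0.189,-0.003,0],"roll":0,"jaw":0.7},{"xyz":[-0.189,-0.003,0],"roll":0,"jaw":0.7},{"xyz":[-0.189,-0.003,0],"roll":0,"jaw":0.7}]' 20; python3 -c "
from h import *
st,im,d=grab('wrist'); cv2.imwrite('pics/w5.png',im)
t=s2w(15,132); go(t[0],t[1],87)"
```

```text
time_s: 18.45
ee_pos: [526.9, 145.6, 188.9]
ee_rot: [179.9, -0.0, -82.0]
force: [0.9, -0.2, -1.8]
gripper_width: 41.2
time_s: 19.45
ee_pos: [504.5, 331.0, 189.3]
ee_rot: [180.0, -0.1, -82.1]
force: [0.6, 0.3, -1.2]
gripper_width: 41.0
t 19.5 tcp [504.6 331.  189.5] rot [180.   -0.  -82.1] shelf [ 15.5 130.7] w 41.1 F [-0.   0.3 -0.8]
shift [-0.0014  0.0005  0.1025] roll -0.05
```

View pics/w5.png

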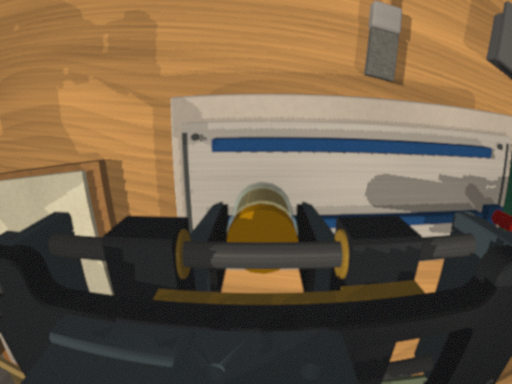

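Ochre is held upright at (264,225), over the far end between the fence and the jaw. Lowering it.

```bash
python3 -m pendant '[{"xyz":[-0.001,0,0.03],"roll":0,"jaw":0.7},{"xyz":[-0.001,0,0.06],"roll":0,"jaw":0.7},{"xyz":[-0.001,0,0.08],"roll":0,"jaw":0.7},{"xyz":[-0.001,0,0.092],"roll":0,"jaw":0.7},{"xyz":[-0.001,0,0.098],"roll":0,"jaw":0.7},{"xyz":[-0.001,0,0.1],"roll":0,"jaw":0.7},{"xyz":[-0.001,0,0.1],"roll":0,"jaw":0.7},{"xyz":[-0.001,0,0.1],"roll":0,"jaw":0.7}]' 20; python3 -m pendant '[{"xyz":[0,0,0.0005],"roll":0,"jaw":0.7},{"xyz":[0,0,0.001],"roll":0,"jaw":0.7},{"xyz":[0,0,0.0015],"roll":0,"jaw":0.7},{"xyz":[0,0,0.002],"roll":0,"jaw":0.7},{"xyz":[0,0,0.0025],"roll":0,"jaw":0.7},{"xyz":[0,0,0.0025],"roll":0,"jaw":0.7},{"xyz":[0,0,0.0025],"roll":0,"jaw":0.7},{"xyz":[0,0,0.0025],"roll":0,"jaw":0.7}]' 20
```

```text
time_s: 20.5
ee_pos: [504.6, 333.2, 90.1]
ee_rot: [-179.9, 0.0, -82.0]
force: [1.1, 0.6, -1.2]
gripper_width: 41.2
time_s: 21.5
ee_pos: [504.4, 333.0, 87.1]
ee_rot: [-180.0, -0.0, -82.0]
force: [-0.6, -0.5, 0.4]
gripper_width: 41.2
```

```bash
python3 -m pendant '[{"xyz":[0,0,0],"roll":0,"jaw":0.5},{"xyz":[0,0,0],"roll":0,"jaw":0.38},{"xyz":[0,0,0],"roll":0,"jaw":0.38},{"xyz":[0,0,-0.01],"roll":0,"jaw":0.38},{"xyz":[0,0,-0.03],"roll":0,"jaw":0.38},{"xyz":[0,0,-0.06],"roll":0,"jaw":0.38},{"xyz":[0,0,-0.09],"roll":0,"jaw":0.38},{"xyz":[0,0,-0.1],"roll":0,"jaw":0.38}]' 20;  python3 -m pendant '[{"xyz":[0.04,0.01,0],"roll":0,"jaw":0.25},{"xyz":[0.08,0.03,0],"roll":0,"jaw":0.25},{"xyz":[0.12,0.04,0],"roll":0,"jaw":0.25},{"xyz":[0.16,0.05,0],"roll":0,"jaw":0.25},{"xyz":[0.2,0.06,0],"roll":0,"jaw":0.25},{"xyz":[0.24,0.075,0],"roll":0,"jaw":0.25},{"xyz":[0.28,0.09,0],"roll":0,"jaw":0.25},{"xyz":[0.32,0.105,0],"roll":0,"jaw":0.25}]' 20; python3 -c "
from h import *
im,P=objs()
go(428.7,-151.7,190)"
```

```text
time_s: 22.5
ee_pos: [505.3, 333.6, 189.7]
ee_rot: [-179.8, 0.1, -82.0]
force: [-0.6, -0.2, 0.5]
gripper_width: 56.6
time_s: 23.5
ee_pos: [443.8, 0.2, 186.6]
ee_rot: [180.0, -0.0, -82.0]
force: [0.4, -0.5, -0.2]
gripper_width: 68.3
[346. 178.] ctr [ 574.9 -377.7] shelf [ -13.  -580.9] r 20.1 z 63.9 bgr [ 33.  51. 110.]
[310. 183.] ctr [ 557.8 -270.7] shelf [ -15.1 -472.5] r 7.7 z 78.7 bgr [ 75. 116. 142.]
[308. 220.] ctr [ 447.3 -263.1] shelf [-123.4 -449.8] r 19.9 z 64.2 bgr [33. 59. 39.]
[270. 226.] ctr [ 428.7 -151.3] shelf [-126.4 -336.4] r 19.7 z 64.6 bgr [22. 20. 19.]
[354. 225.] ctr [ 434.2 -397.5] shelf [-155. -581.] r 19.7 z 64.5 bgr [106. 117. 124.]
[397. 238.] ctr [ 399.6 -523.6] shelf [-206.7 -701.1] r 20.1 z 64.1 bgr [102.  48.  92.]
[360. 270.] ctr [ 301.8 -412.5] shelf [-288.2 -577.6] r 17.3 z 63.9 bgr [101.  48.  91.]
t 23.6 tcp [442.3  -3.7 186.5] rot [179.8  -0.2 -82.1] shelf [ -92.5 -192.1] w 68.6 F [-1.  -2.  -0.4]
shift [ 0.1448  0.0337 -0.0028] roll -0.1
```

```bash
python3 -m pendant '[{"xyz":[0.05,0.012,0],"roll":0,"jaw":0.25},{"xyz":[0.1,0.024,0],"roll":0,"jaw":0.25},{"xyz":[0.135,0.034,0.01],"roll":0,"jaw":0.25},{"xyz":[0.147,0.036,0.03],"roll":0,"jaw":0.25},{"xyz":[0.147,0.036,0.06],"roll":0,"jaw":0.25},{"xyz":[0.147,0.036,0.08],"roll":0,"jaw":0.25},{"xyz":[0.147,0.036,0.09],"roll":0,"jaw":0.25},{"xyz":[0.147,0.036,0.09],"roll":0,"jaw":0.25}]' 20; python3 -c "
from h import *
go(428.8,-151.6,19)"
```

```text
time_s: 24.55
ee_pos: [429.0, -148.8, 96.6]
ee_rot: [179.9, 0.0, -82.0]
force: [-0.1, 0.1, -0.1]
gripper_width: 68.3
t 24.6 tcp [ 429.  -148.8   96.6] rot [179.9   0.  -82. ] shelf [-125.7 -334. ] w 68.3 F [-0.1  0.1 -0.1]
shift [0.0028 0.0005 0.0776] roll 0.01
```

```bash
python3 -m pendant '[{"xyz":[0.0025,0.0005,0.025],"roll":0,"jaw":0.25},{"xyz":[0.0025,0.0005,0.05],"roll":0,"jaw":0.25},{"xyz":[0.0025,0.0005,0.07],"roll":0,"jaw":0.25},{"xyz":[0.0025,0.0005,0.0775],"roll":0,"jaw":0.25},{"xyz":[0.0025,0.0005,0.0775],"roll":0,"jaw":0.25},{"xyz":[0.0025,0.0005,0.0775],"roll":0,"jaw":0.5},{"xyz":[0.0025,0.0005,0.0775],"roll":0,"jaw":0.7},{"xyz":[0.0025,0.0005,0.0775],"roll":0,"jaw":0.7}]' 20;  python3 -m pendant '[{"xyz":[0,0,0],"roll":0,"jaw":0.7},{"xyz":[0,0,0],"roll":0,"jaw":0.7},{"xyz":[0,0,-0.03],"roll":0,"jaw":0.7},{"xyz":[0,0,-0.07],"roll":0,"jaw":0.7},{"xyz":[0,0,-0.11],"roll":0,"jaw":0.7},{"xyz":[0,0,-0.15],"roll":0,"jaw":0.7},{"xyz":[0,0,-0.17],"roll":0,"jaw":0.7},{"xyz":[0,0,-0.17],"roll":0,"jaw":0.7}]' 20; python3 -c "
from h import *
t=s2w(15,65); go(t[0],t[1],190)"
```

```text
time_s: 25.55
ee_pos: [429.5, -151.7, 20.0]
ee_rot: [-180.0, -0.0, -82.0]
force: [0.2, 0.2, 1.4]
gripper_width: 41.0
time_s: 26.55
ee_pos: [429.9, -151.9, 190.5]
ee_rot: [-179.9, -0.1, -82.0]
force: [-0.5, 0.3, -1.4]
gripper_width: 41.2
t 26.6 tcp [ 429.9 -151.9  190.5] rot [-1.799e+02 -1.000e-01 -8.200e+01] shelf [-125.3 -337.2] w 41.2 F [-0.5  0.3 -1.4]
shift [-4.022e-01 -1.403e-01  2.000e-04] roll 0.0
```

```bash
python3 -m pendant '[{"xyz":[-0.03,-0.01,0],"roll":0,"jaw":0.7},{"xyz":[-0.07,-0.025,0],"roll":0,"jaw":0.7},{"xyz":[-0.11,-0.04,0],"roll":0,"jaw":0.7},{"xyz":[-0.15,-0.05,0],"roll":0,"jaw":0.7},{"xyz":[-0.19,-0.065,0],"roll":0,"jaw":0.7},{"xyz":[-0.23,-0.08,0],"roll":0,"jaw":0.7},{"xyz":[-0.27,-0.095,0],"roll":0,"jaw":0.7},{"xyz":[-0.31,-0.11,0],"roll":0,"jaw":0.7}]' 20; python3 -m pendant '[{"xyz":[-0.04,-0.013,0],"roll":0,"jaw":0.7},{"xyz":[-0.07,-0.023,0],"roll":0,"jaw":0.7},{"xyz":[-0.085,-0.028,0],"roll":0,"jaw":0.7},{"xyz":[-0.092,-0.03,0],"roll":0,"jaw":0.7},{"xyz":[-0.092,-0.03,0],"roll":0,"jaw":0.7},{"xyz":[-0.092,-0.03,0],"roll":0,"jaw":0.7},{"xyz":[-0.092,-0.03,0],"roll":0,"jaw":0.7},{"xyz":[-0.092,-0.03,0],"roll":0,"jaw":0.7}]' 20; python3 -c "
from h import *
t=s2w(15,65); go(t[0],t[1],88)"
```

```text
time_s: 27.55
ee_pos: [494.4, 171.7, 187.4]
ee_rot: [179.8, -0.1, -82.0]
force: [0.2, 0.6, -0.2]
gripper_width: 41.1
time_s: 28.55
ee_pos: [512.2, 265.4, 189.7]
ee_rot: [-180.0, -0.0, -82.1]
force: [-0.9, 0.7, -1.7]
gripper_width: 41.4
t 28.6 tcp [512.2 265.4 189.7] rot [-180.    -0.   -82.1] shelf [14.  64.7] w 41.4 F [-0.9  0.7 -1.7]
shift [-0.0003 -0.0009  0.1017] roll -0.03
```

```bash
python3 -m pendant '[{"xyz":[0,-0.001,0.03],"roll":0,"jaw":0.7},{"xyz":[0,-0.001,0.06],"roll":0,"jaw":0.7},{"xyz":[0,-0.001,0.08],"roll":0,"jaw":0.7},{"xyz":[0,-0.001,0.092],"roll":0,"jaw":0.7},{"xyz":[0,-0.001,0.097],"roll":0,"jaw":0.7},{"xyz":[0,-0.001,0.099],"roll":0,"jaw":0.7},{"xyz":[0,-0.001,0.099],"roll":0,"jaw":0.7},{"xyz":[0,-0.001,0.099],"roll":0,"jaw":0.7}]' 20; python3 -m pendant '[{"xyz":[0,0,0.0005],"roll":0,"jaw":0.7},{"xyz":[0,0,0.001],"roll":0,"jaw":0.7},{"xyz":[0,0,0.0015],"roll":0,"jaw":0.7},{"xyz":[0,0,0.002],"roll":0,"jaw":0.7},{"xyz":[0,0,0.0025],"roll":0,"jaw":0.7},{"xyz":[0,0,0.0028],"roll":0,"jaw":0.7},{"xyz":[0,0,0.0028],"roll":0,"jaw":0.7},{"xyz":[0,0,0.0028],"roll":0,"jaw":0.7}]' 20
```

```text
time_s: 29.55
ee_pos: [513.5, 266.2, 91.1]
ee_rot: [-179.9, 0.0, -82.0]
force: [-0.6, 0.3, -0.8]
gripper_width: 41.4
time_s: 30.55
ee_pos: [513.2, 266.1, 88.0]
ee_rot: [-180.0, 0.0, -82.0]
force: [-0.0, -0.3, 2.6]
gripper_width: 41.1
```

```bash
python3 -m pendant '[{"xyz":[0,0,0],"roll":0,"jaw":0.5},{"xyz":[0,0,0],"roll":0,"jaw":0.4},{"xyz":[0,0,0],"roll":0,"jaw":0.4},{"xyz":[0,0,-0.01],"roll":0,"jaw":0.4},{"xyz":[0,0,-0.03],"roll":0,"jaw":0.4},{"xyz":[0,0,-0.06],"roll":0,"jaw":0.4},{"xyz":[0,0,-0.09],"roll":0,"jaw":0.4},{"xyz":[0,0,-0.1],"roll":0,"jaw":0.4}]' 20;  python3 -m pendant '[{"xyz":[0.04,0.01,0],"roll":0,"jaw":0.25},{"xyz":[0.09,0.03,0],"roll":0,"jaw":0.25},{"xyz":[0.14,0.04,0],"roll":0,"jaw":0.25},{"xyz":[0.19,0.05,0],"roll":0,"jaw":0.25},{"xyz":[0.24,0.06,0],"roll":0,"jaw":0.25},{"xyz":[0.29,0.075,0],"roll":0,"jaw":0.25},{"xyz":[0.33,0.09,0],"roll":0,"jaw":0.25},{"xyz":[0.35,0.1,0],"roll":0,"jaw":0.25}]' 20; python3 -c "
from h import *
im,P=objs(); cv2.imwrite('pics/t6.png',im)
go(447.4,-262.9,190)"
```

```text
time_s: 31.55
ee_pos: [514.2, 266.6, 190.3]
ee_rot: [-179.8, 0.1, -82.0]
force: [-0.8, 0.2, -0.5]
gripper_width: 54.8
time_s: 32.55
ee_pos: [461.6, -96.3, 187.2]
ee_rot: [179.9, 0.0, -82.2]
force: [0.0, 0.2, -0.2]
gripper_width: 68.2
[346. 178.] ctr [ 575.3 -377.2] shelf [ -12.5 -580.5] r 20.0 z 64.1 bgr [ 31.  49. 107.]
[310. 183.] ctr [ 556.6 -270.9] shelf [ -16.3 -472.6] r 8.6 z 77.5 bgr [ 73. 113. 139.]
[308. 220.] ctr [ 447.7 -262.9] shelf [-123.  -449.6] r 19.4 z 64.1 bgr [37. 70. 45.]
[354. 225.] ctr [ 434.1 -397.9] shelf [-155.2 -581.4] r 19.7 z 64.3 bgr [117. 130. 137.]
[397. 238.] ctr [ 399.7 -523.2] shelf [-206.6 -700.8] r 19.9 z 63.8 bgr [100.  46.  89.]
[360. 270.] ctr [ 302.  -411.9] shelf [-288. -577.] r 17.1 z 64.5 bgr [97. 45. 87.]
t 32.6 tcp [460.9 -97.8 187.2] rot [ 1.799e+02 -1.000e-01 -8.220e+01] shelf [ -87.1 -287.9] w 68.4 F [-0.7 -2.3 -0.2]
shift [ 0.1618  0.0358 -0.0025] roll -0.15
```

```bash
python3 -m pendant '[{"xyz":[0.05,0.012,0],"roll":0,"jaw":0.25},{"xyz":[0.1,0.024,0],"roll":0,"jaw":0.25},{"xyz":[0.145,0.034,0],"roll":0,"jaw":0.25},{"xyz":[0.164,0.037,0.02],"roll":0,"jaw":0.25},{"xyz":[0.164,0.037,0.05],"roll":0,"jaw":0.25},{"xyz":[0.164,0.037,0.08],"roll":0,"jaw":0.25},{"xyz":[0.164,0.037,0.09],"roll":0,"jaw":0.25},{"xyz":[0.164,0.037,0.09],"roll":0,"jaw":0.25}]' 20; python3 -c "
from h import *
go(447.5,-262.9,20)"
```

```text
time_s: 33.6
ee_pos: [448.7, -261.6, 97.4]
ee_rot: [180.0, 0.0, -82.0]
force: [0.3, -0.2, 0.2]
gripper_width: 68.4
t 33.6 tcp [ 448.7 -261.6   97.4] rot [180.   0. -82.] shelf [-121.9 -448.4] w 68.4 F [ 0.3 -0.2  0.2]
shift [0.0012 0.0013 0.0774] roll 0.02
```

View pics/t6.png

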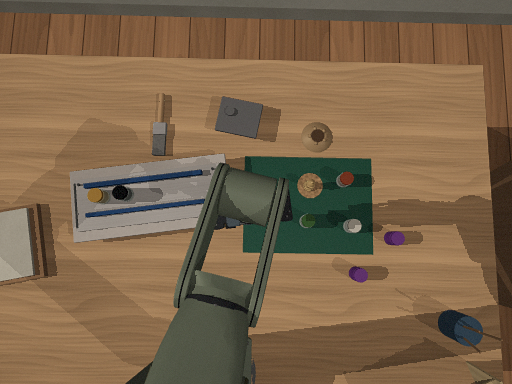

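Ochre (96,196) and black (120,192) stand between the fence and the jaw, and the bishop stands on the coaster. Now green.

```bash
python3 -m pendant '[{"xyz":[0.0012,0.0013,0.025],"roll":0,"jaw":0.25},{"xyz":[0.0012,0.0013,0.05],"roll":0,"jaw":0.25},{"xyz":[0.0012,0.0013,0.07],"roll":0,"jaw":0.25},{"xyz":[0.0012,0.0013,0.0775],"roll":0,"jaw":0.25},{"xyz":[0.0012,0.0013,0.0775],"roll":0,"jaw":0.25},{"xyz":[0.0012,0.0013,0.0775],"roll":0,"jaw":0.5},{"xyz":[0.0012,0.0013,0.0775],"roll":0,"jaw":0.7},{"xyz":[0.0012,0.0013,0.0775],"roll":0,"jaw":0.7}]' 20;  python3 -m pendant '[{"xyz":[0,0,0],"roll":0,"jaw":0.7},{"xyz":[0,0,0],"roll":0,"jaw":0.7},{"xyz":[0,0,-0.03],"roll":0,"jaw":0.7},{"xyz":[0,0,-0.07],"roll":0,"jaw":0.7},{"xyz":[0,0,-0.11],"roll":0,"jaw":0.7},{"xyz":[0,0,-0.15],"roll":0,"jaw":0.7},{"xyz":[0,0,-0.17],"roll":0,"jaw":0.7},{"xyz":[0,0,-0.17],"roll":0,"jaw":0.7}]' 20; python3 -c "
from h import *
t=s2w(15,-2); go(t[0],t[1],190)"
```

```text
time_s: 34.6
ee_pos: [447.8, -263.4, 20.7]
ee_rot: [-180.0, -0.0, -82.0]
force: [-0.5, -0.3, -0.1]
gripper_width: 41.5
time_s: 35.6
ee_pos: [448.1, -263.8, 191.2]
ee_rot: [-179.9, -0.1, -82.0]
force: [0.6, -0.3, -1.8]
gripper_width: 41.1
t 35.6 tcp [ 448.1 -263.8  191.2] rot [-1.799e+02 -1.000e-01 -8.200e+01] shelf [-122.7 -450.5] w 41.1 F [ 0.6 -0.3 -1.8]
shift [-0.4485 -0.1377  0.0006] roll -0.0
```

```bash
python3 -m pendant '[{"xyz":[-0.03,-0.01,0],"roll":0,"jaw":0.7},{"xyz":[-0.07,-0.022,0],"roll":0,"jaw":0.7},{"xyz":[-0.12,-0.037,0],"roll":0,"jaw":0.7},{"xyz":[-0.17,-0.052,0],"roll":0,"jaw":0.7},{"xyz":[-0.22,-0.067,0],"roll":0,"jaw":0.7},{"xyz":[-0.27,-0.083,0],"roll":0,"jaw":0.7},{"xyz":[-0.31,-0.095,0],"roll":0,"jaw":0.7},{"xyz":[-0.35,-0.107,0],"roll":0,"jaw":0.7}]' 20; python3 -m pendant '[{"xyz":[-0.04,-0.013,0],"roll":0,"jaw":0.7},{"xyz":[-0.07,-0.023,0],"roll":0,"jaw":0.7},{"xyz":[-0.09,-0.028,0],"roll":0,"jaw":0.7},{"xyz":[-0.0985,-0.031,0],"roll":0,"jaw":0.7},{"xyz":[-0.0985,-0.031,0],"roll":0,"jaw":0.7},{"xyz":[-0.0985,-0.031,0],"roll":0,"jaw":0.7},{"xyz":[-0.0985,-0.031,0],"roll":0,"jaw":0.7},{"xyz":[-0.0985,-0.031,0],"roll":0,"jaw":0.7}]' 20; python3 -c "
from h import *
t=s2w(15,-2); go(t[0],t[1],88.7)"
```

```text
time_s: 36.6
ee_pos: [504.0, 99.4, 188.1]
ee_rot: [179.8, -0.0, -82.0]
force: [1.4, -0.5, -1.6]
gripper_width: 41.4
time_s: 37.6
ee_pos: [522.1, 199.4, 190.4]
ee_rot: [-180.0, -0.0, -82.1]
force: [0.2, 0.4, -1.7]
gripper_width: 41.1
t 37.6 tcp [522.1 199.4 190.4] rot [-180.    -0.   -82.1] shelf [14.7 -2.1] w 41.1 F [ 0.2  0.4 -1.7]
shift [-1.000e-04 -3.000e-04  1.017e-01] roll -0.04
```

```bash
python3 -m pendant '[{"xyz":[0,0,0.03],"roll":0,"jaw":0.7},{"xyz":[0,0,0.06],"roll":0,"jaw":0.7},{"xyz":[0,0,0.08],"roll":0,"jaw":0.7},{"xyz":[0,0,0.092],"roll":0,"jaw":0.7},{"xyz":[0,0,0.097],"roll":0,"jaw":0.7},{"xyz":[0,0,0.099],"roll":0,"jaw":0.7},{"xyz":[0,0,0.099],"roll":0,"jaw":0.7},{"xyz":[0,0,0.099],"roll":0,"jaw":0.7}]' 20; python3 -m pendant '[{"xyz":[0,0,0.0005],"roll":0,"jaw":0.7},{"xyz":[0,0,0.001],"roll":0,"jaw":0.7},{"xyz":[0,0,0.0015],"roll":0,"jaw":0.7},{"xyz":[0,0,0.002],"roll":0,"jaw":0.7},{"xyz":[0,0,0.0025],"roll":0,"jaw":0.7},{"xyz":[0,0,0.0028],"roll":0,"jaw":0.7},{"xyz":[0,0,0.0028],"roll":0,"jaw":0.7},{"xyz":[0,0,0.0028],"roll":0,"jaw":0.7}]' 20
```

```text
time_s: 38.6
ee_pos: [522.5, 200.1, 91.8]
ee_rot: [-179.9, 0.0, -82.0]
force: [-0.1, 0.2, -1.9]
gripper_width: 40.9
time_s: 39.6
ee_pos: [522.2, 200.0, 88.7]
ee_rot: [-180.0, -0.0, -82.0]
force: [-1.0, 0.0, 2.1]
gripper_width: 41.3
```

```bash
python3 -m pendant '[{"xyz":[0,0,0],"roll":0,"jaw":0.5},{"xyz":[0,0,0],"roll":0,"jaw":0.4},{"xyz":[0,0,0],"roll":0,"jaw":0.4},{"xyz":[0,0,-0.01],"roll":0,"jaw":0.4},{"xyz":[0,0,-0.03],"roll":0,"jaw":0.4},{"xyz":[0,0,-0.06],"roll":0,"jaw":0.4},{"xyz":[0,0,-0.09],"roll":0,"jaw":0.4},{"xyz":[0,0,-0.1],"roll":0,"jaw":0.4}]' 20;  python3 -m pendant '[{"xyz":[0.04,0.012,0],"roll":0,"jaw":0.25},{"xyz":[0.09,0.027,0],"roll":0,"jaw":0.25},{"xyz":[0.14,0.042,0],"roll":0,"jaw":0.25},{"xyz":[0.19,0.057,0],"roll":0,"jaw":0.25},{"xyz":[0.24,0.072,0],"roll":0,"jaw":0.25},{"xyz":[0.29,0.087,0],"roll":0,"jaw":0.25},{"xyz":[0.34,0.1,0],"roll":0,"jaw":0.25},{"xyz":[0.38,0.11,0],"roll":0,"jaw":0.25}]' 20; python3 -c "
from h import *
im,P=objs()
go(434.1,-397.7,190)"
```

```text
time_s: 40.6
ee_pos: [523.2, 200.3, 190.9]
ee_rot: [-179.8, 0.0, -82.0]
force: [-0.4, -0.1, -0.2]
gripper_width: 54.7
time_s: 41.6
ee_pos: [464.9, -193.4, 187.9]
ee_rot: [180.0, 0.0, -82.1]
force: [0.9, -0.2, 0.6]
gripper_width: 68.3
[346. 177.] ctr [ 575.1 -377.2] shelf [ -12.6 -580.4] r 19.8 z 63.9 bgr [ 32.  50. 107.]
[354. 225.] ctr [ 434.5 -397.5] shelf [-154.7 -581.1] r 20.0 z 64.4 bgr [139. 153. 161.]
[397. 238.] ctr [ 399.5 -523.4] shelf [-206.8 -700.9] r 20.3 z 63.6 bgr [99. 45. 89.]
[360. 270.] ctr [ 301.8 -412.5] shelf [-288.2 -577.5] r 17.3 z 63.4 bgr [98. 45. 87.]
t 41.6 tcp [ 464.7 -197.7  187.9] rot [179.9  -0.2 -82.2] shelf [ -97.1 -387.4] w 68.5 F [ 0.3 -4.3  0.2]
shift [ 0.194   0.0575 -0.0013] roll -0.16
```

```bash
python3 -m pendant '[{"xyz":[0.05,0.015,0],"roll":0,"jaw":0.25},{"xyz":[0.1,0.03,0],"roll":0,"jaw":0.25},{"xyz":[0.15,0.045,0],"roll":0,"jaw":0.25},{"xyz":[0.19,0.057,0.01],"roll":0,"jaw":0.25},{"xyz":[0.198,0.059,0.04],"roll":0,"jaw":0.25},{"xyz":[0.198,0.059,0.07],"roll":0,"jaw":0.25},{"xyz":[0.198,0.059,0.09],"roll":0,"jaw":0.25},{"xyz":[0.198,0.059,0.09],"roll":0,"jaw":0.25}]' 20; python3 -c "
from h import *
go(434.3,-397.6,20.5)"
```

```text
time_s: 42.65
ee_pos: [433.6, -394.6, 96.3]
ee_rot: [179.8, 0.2, -82.0]
force: [-0.1, -0.2, 0.4]
gripper_width: 68.4
t 42.6 tcp [ 433.6 -394.6   96.3] rot [179.8   0.2 -82. ] shelf [-155.2 -578.1] w 68.4 F [-0.1 -0.2  0.4]
shift [ 0.0034 -0.0005  0.0758] roll 0.0
```

```bash
python3 -m pendant '[{"xyz":[0.0025,-0.0005,0.025],"roll":0,"jaw":0.25},{"xyz":[0.0025,-0.0005,0.05],"roll":0,"jaw":0.25},{"xyz":[0.0025,-0.0005,0.07],"roll":0,"jaw":0.25},{"xyz":[0.0025,-0.0005,0.077],"roll":0,"jaw":0.25},{"xyz":[0.0025,-0.0005,0.077],"roll":0,"jaw":0.25},{"xyz":[0.0025,-0.0005,0.077],"roll":0,"jaw":0.5},{"xyz":[0.0025,-0.0005,0.077],"roll":0,"jaw":0.7},{"xyz":[0.0025,-0.0005,0.077],"roll":0,"jaw":0.7}]' 20;  python3 -m pendant '[{"xyz":[0,0,0],"roll":0,"jaw":0.7},{"xyz":[0,0,0],"roll":0,"jaw":0.7},{"xyz":[0,0,-0.03],"roll":0,"jaw":0.7},{"xyz":[0,0,-0.07],"roll":0,"jaw":0.7},{"xyz":[0,0,-0.11],"roll":0,"jaw":0.7},{"xyz":[0,0,-0.15],"roll":0,"jaw":0.7},{"xyz":[0,0,-0.17],"roll":0,"jaw":0.7},{"xyz":[0,0,-0.17],"roll":0,"jaw":0.7}]' 20; python3 -c "
from h import *
t=s2w(15,-69); go(t[0],t[1],190)"
```

```text
time_s: 43.65
ee_pos: [435.8, -398.4, 22.0]
ee_rot: [-180.0, -0.0, -82.0]
force: [-0.4, 0.1, 0.7]
gripper_width: 41.1
time_s: 44.65
ee_pos: [436.2, -398.9, 192.7]
ee_rot: [-179.9, -0.1, -82.0]
force: [-0.2, -0.4, -2.1]
gripper_width: 40.7
t 44.6 tcp [ 436.2 -398.9  192.7] rot [-1.799e+02 -1.000e-01 -8.200e+01] shelf [-153.3 -582.7] w 40.7 F [-0.2 -0.4 -2.1]
shift [-0.5137 -0.1683  0.0017] roll 0.0
```

```bash
python3 -m pendant '[{"xyz":[-0.03,-0.01,0],"roll":0,"jaw":0.7},{"xyz":[-0.07,-0.023,0],"roll":0,"jaw":0.7},{"xyz":[-0.12,-0.04,0],"roll":0,"jaw":0.7},{"xyz":[-0.17,-0.056,0],"roll":0,"jaw":0.7},{"xyz":[-0.22,-0.073,0],"roll":0,"jaw":0.7},{"xyz":[-0.27,-0.09,0],"roll":0,"jaw":0.7},{"xyz":[-0.32,-0.105,0],"roll":0,"jaw":0.7},{"xyz":[-0.37,-0.12,0],"roll":0,"jaw":0.7}]' 20; python3 -m pendant '[{"xyz":[-0.05,-0.017,0],"roll":0,"jaw":0.7},{"xyz":[-0.095,-0.032,0],"roll":0,"jaw":0.7},{"xyz":[-0.125,-0.042,0],"roll":0,"jaw":0.7},{"xyz":[-0.1437,-0.0483,0],"roll":0,"jaw":0.7},{"xyz":[-0.1437,-0.0483,0],"roll":0,"jaw":0.7},{"xyz":[-0.1437,-0.0483,0],"roll":0,"jaw":0.7},{"xyz":[-0.1437,-0.0483,0],"roll":0,"jaw":0.7},{"xyz":[-0.1437,-0.0483,0],"roll":0,"jaw":0.7}]' 20; python3 -c "
from h import *
t=s2w(15,-69); go(t[0],t[1],90)"
```

```text
time_s: 45.65
ee_pos: [502.3, -13.5, 189.6]
ee_rot: [179.8, 0.0, -82.0]
force: [-0.1, 0.3, -2.1]
gripper_width: 41.1
time_s: 46.65
ee_pos: [531.1, 132.9, 191.6]
ee_rot: [-180.0, -0.0, -82.1]
force: [0.3, -0.3, -1.3]
gripper_width: 40.8
t 46.6 tcp [531.1 132.9 191.6] rot [-180.    -0.   -82.1] shelf [ 14.4 -69.1] w 40.8 F [ 0.3 -0.3 -1.3]
shift [-1.000e-04 -5.000e-04  1.016e-01] roll -0.07
```

```bash
python3 -m pendant '[{"xyz":[0,0,0.03],"roll":0,"jaw":0.7},{"xyz":[0,0,0.06],"roll":0,"jaw":0.7},{"xyz":[0,0,0.08],"roll":0,"jaw":0.7},{"xyz":[0,0,0.092],"roll":0,"jaw":0.7},{"xyz":[0,0,0.097],"roll":0,"jaw":0.7},{"xyz":[0,0,0.099],"roll":0,"jaw":0.7},{"xyz":[0,0,0.099],"roll":0,"jaw":0.7},{"xyz":[0,0,0.099],"roll":0,"jaw":0.7}]' 20; python3 -m pendant '[{"xyz":[0,0,0.0005],"roll":0,"jaw":0.7},{"xyz":[0,0,0.001],"roll":0,"jaw":0.7},{"xyz":[0,0,0.0015],"roll":0,"jaw":0.7},{"xyz":[0,0,0.002],"roll":0,"jaw":0.7},{"xyz":[0,0,0.0025],"roll":0,"jaw":0.7},{"xyz":[0,0,0.0028],"roll":0,"jaw":0.7},{"xyz":[0,0,0.0028],"roll":0,"jaw":0.7},{"xyz":[0,0,0.0028],"roll":0,"jaw":0.7}]' 20
```

```text
time_s: 47.65
ee_pos: [531.6, 133.8, 93.0]
ee_rot: [-179.9, 0.0, -82.0]
force: [0.4, -0.1, -1.2]
gripper_width: 40.9
time_s: 48.65
ee_pos: [531.3, 133.8, 90.0]
ee_rot: [-180.0, -0.0, -82.0]
force: [-0.1, -0.9, 2.8]
gripper_width: 41.0
```

```bash
python3 -m pendant '[{"xyz":[0,0,0],"roll":0,"jaw":0.5},{"xyz":[0,0,0],"roll":0,"jaw":0.4},{"xyz":[0,0,0],"roll":0,"jaw":0.4},{"xyz":[0,0,-0.01],"roll":0,"jaw":0.4},{"xyz":[0,0,-0.03],"roll":0,"jaw":0.4},{"xyz":[0,0,-0.06],"roll":0,"jaw":0.4},{"xyz":[0,0,-0.09],"roll":0,"jaw":0.4},{"xyz":[0,0,-0.1],"roll":0,"jaw":0.4}]' 20;  python3 -m pendant '[{"xyz":[0.04,0.002,0],"roll":0,"jaw":0.25},{"xyz":[0.09,0.005,0],"roll":0,"jaw":0.25},{"xyz":[0.14,0.008,0],"roll":0,"jaw":0.25},{"xyz":[0.19,0.011,0],"roll":0,"jaw":0.25},{"xyz":[0.24,0.014,0],"roll":0,"jaw":0.25},{"xyz":[0.29,0.017,0],"roll":0,"jaw":0.25},{"xyz":[0.34,0.02,0],"roll":0,"jaw":0.25},{"xyz":[0.37,0.022,0],"roll":0,"jaw":0.25}]' 20; python3 -m pendant '[{"xyz":[0.04,0.002,0],"roll":0,"jaw":0.25},{"xyz":[0.09,0.003,0],"roll":0,"jaw":0.25},{"xyz":[0.125,0.004,0],"roll":0,"jaw":0.25},{"xyz":[0.14,0.005,0],"roll":0,"jaw":0.25},{"xyz":[0.14,0.005,0],"roll":0,"jaw":0.25},{"xyz":[0.14,0.005,0],"roll":0,"jaw":0.25},{"xyz":[0.14,0.005,0],"roll":0,"jaw":0.25},{"xyz":[0.14,0.005,0],"roll":0,"jaw":0.25}]' 20; python3 -c "
from h import *
im,P=objs(); cv2.imwrite('pics/t7.png',im[130:280,50:420][::1])
st,im,d=grab('wrist'); cv2.imwrite('pics/w7.png',im)
go(575.1,-377.3,20.5)"
```

```text
time_s: 49.65
ee_pos: [532.3, 134.0, 192.1]
ee_rot: [-179.7, 0.0, -82.0]
force: [1.1, -1.2, 0.4]
gripper_width: 55.0
time_s: 50.65
ee_pos: [560.1, -238.0, 188.7]
ee_rot: [179.9, 0.0, -82.1]
force: [0.3, 0.4, 0.1]
gripper_width: 68.3
time_s: 51.65
ee_pos: [575.2, -374.2, 190.0]
ee_rot: [-180.0, -0.0, -82.0]
force: [0.3, 0.3, 0.2]
gripper_width: 68.5
[310. 183.] ctr [ 556.7 -270.6] shelf [ -16.1 -472.3] r 8.8 z 77.6 bgr [ 79. 120. 148.]
t 51.8 tcp [ 575.2 -374.5  189.9] rot [-180.   -0.  -82.] shelf [ -12.2 -577.8] w 68.7 F [-0.5 -0.2 -0.2]
shift [0.0027 0.0005 0.1694] roll 0.04
```

View pics/w7.png

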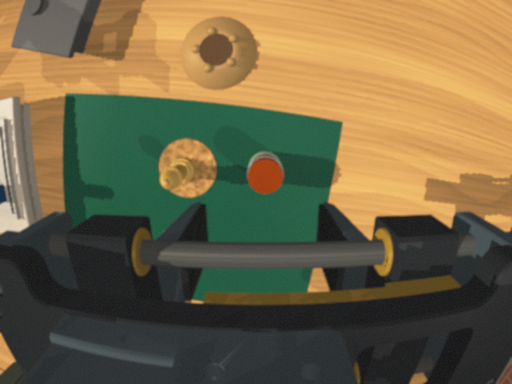

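Rust at (265,173) is centred between the fingers, and the bishop stands on the coaster at (178,172).

```bash
python3 -m pendant '[{"xyz":[0.0025,0.0005,0.03],"roll":0,"jaw":0.25},{"xyz":[0.0025,0.0005,0.07],"roll":0,"jaw":0.25},{"xyz":[0.0025,0.0005,0.11],"roll":0,"jaw":0.25},{"xyz":[0.0025,0.0005,0.145],"roll":0,"jaw":0.25},{"xyz":[0.0025,0.0005,0.165],"roll":0,"jaw":0.25},{"xyz":[0.0025,0.0005,0.1695],"roll":0,"jaw":0.25},{"xyz":[0.0025,0.0005,0.1695],"roll":0,"jaw":0.5},{"xyz":[0.0025,0.0005,0.1695],"roll":0,"jaw":0.7}]' 20;  python3 -m pendant '[{"xyz":[0,0,0],"roll":0,"jaw":0.7},{"xyz":[0,0,0],"roll":0,"jaw":0.7},{"xyz":[0,0,0],"roll":0,"jaw":0.7},{"xyz":[0,0,-0.03],"roll":0,"jaw":0.7},{"xyz":[0,0,-0.07],"roll":0,"jaw":0.7},{"xyz":[0,0,-0.11],"roll":0,"jaw":0.7},{"xyz":[0,0,-0.15],"roll":0,"jaw":0.7},{"xyz":[0,0,-0.17],"roll":0,"jaw":0.7}]' 20; python3 -c "
from h import *
t=s2w(15,-135); go(t[0],t[1],190)"
```

```text
time_s: 52.75
ee_pos: [575.8, -378.1, 21.6]
ee_rot: [-179.9, -0.1, -82.0]
force: [0.6, -0.7, -0.2]
gripper_width: 51.1
time_s: 53.75
ee_pos: [575.4, -378.0, 192.3]
ee_rot: [-179.9, -0.1, -82.0]
force: [0.0, 0.0, -1.4]
gripper_width: 40.9
t 53.8 tcp [ 575.4 -378.   192.3] rot [-1.799e+02 -1.000e-01 -8.200e+01] shelf [ -12.5 -581.3] w 40.9 F [ 0.   0.  -1.4]
shift [-0.4463 -0.0275  0.0015] roll 0.0
```

```bash
python3 -m pendant '[{"xyz":[-0.03,-0.002,0],"roll":0,"jaw":0.7},{"xyz":[-0.07,-0.005,0],"roll":0,"jaw":0.7},{"xyz":[-0.12,-0.008,0],"roll":0,"jaw":0.7},{"xyz":[-0.17,-0.011,0],"roll":0,"jaw":0.7},{"xyz":[-0.22,-0.014,0],"roll":0,"jaw":0.7},{"xyz":[-0.27,-0.017,0],"roll":0,"jaw":0.7},{"xyz":[-0.31,-0.02,0],"roll":0,"jaw":0.7},{"xyz":[-0.34,-0.022,0],"roll":0,"jaw":0.7}]' 20; python3 -m pendant '[{"xyz":[-0.04,-0.002,0],"roll":0,"jaw":0.7},{"xyz":[-0.075,-0.004,0],"roll":0,"jaw":0.7},{"xyz":[-0.095,-0.005,0],"roll":0,"jaw":0.7},{"xyz":[-0.1063,-0.0055,0],"roll":0,"jaw":0.7},{"xyz":[-0.1063,-0.0055,0],"roll":0,"jaw":0.7},{"xyz":[-0.1063,-0.0055,0],"roll":0,"jaw":0.7},{"xyz":[-0.1063,-0.0055,0],"roll":0,"jaw":0.7},{"xyz":[-0.1063,-0.0055,0],"roll":0,"jaw":0.7}]' 20; python3 -c "
from h import *
st,im,d=grab('wrist'); cv2.imwrite('pics/w8.png',im)
t=s2w(15,-135); go(t[0],t[1],89.6)"
```

```text
time_s: 54.75
ee_pos: [548.8, -36.1, 189.6]
ee_rot: [179.9, 0.0, -82.0]
force: [-0.3, -1.0, -1.3]
gripper_width: 40.8
time_s: 55.75
ee_pos: [540.4, 67.6, 190.1]
ee_rot: [-180.0, -0.0, -82.1]
force: [0.1, -0.2, -1.2]
gripper_width: 41.3
t 55.8 tcp [540.4  67.7 190.1] rot [180.   -0.  -82.1] shelf [  14.5 -135. ] w 41.3 F [-0.3  0.4 -1.7]
shift [ 0.     -0.0005  0.1005] roll -0.04
```

View pics/w8.png

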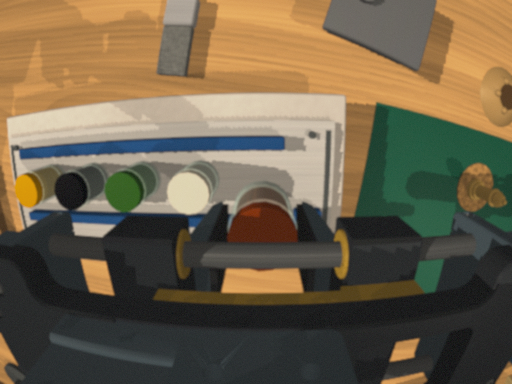

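Four jars stand in a row, ochre (30,188) to white (190,190), with rust over the near-end slot. The bishop is still on the coaster. Lowering rust.

```bash
python3 -m pendant '[{"xyz":[0,0,0.03],"roll":0,"jaw":0.7},{"xyz":[0,0,0.06],"roll":0,"jaw":0.7},{"xyz":[0,0,0.08],"roll":0,"jaw":0.7},{"xyz":[0,0,0.092],"roll":0,"jaw":0.7},{"xyz":[0,0,0.096],"roll":0,"jaw":0.7},{"xyz":[0,0,0.098],"roll":0,"jaw":0.7},{"xyz":[0,0,0.098],"roll":0,"jaw":0.7},{"xyz":[0,0,0.098],"roll":0,"jaw":0.7}]' 20; python3 -m pendant '[{"xyz":[0,0,0.0005],"roll":0,"jaw":0.7},{"xyz":[0,0,0.001],"roll":0,"jaw":0.7},{"xyz":[0,0,0.0015],"roll":0,"jaw":0.7},{"xyz":[0,0,0.002],"roll":0,"jaw":0.7},{"xyz":[0,0,0.0025],"roll":0,"jaw":0.7},{"xyz":[0,0,0.0028],"roll":0,"jaw":0.7},{"xyz":[0,0,0.0028],"roll":0,"jaw":0.7},{"xyz":[0,0,0.0028],"roll":0,"jaw":0.7}]' 20
```

```text
time_s: 56.8
ee_pos: [540.7, 68.3, 92.7]
ee_rot: [-179.9, -0.0, -82.0]
force: [0.3, 0.7, -1.0]
gripper_width: 41.0
time_s: 57.8
ee_pos: [540.4, 68.2, 89.4]
ee_rot: [-180.0, -0.0, -82.0]
force: [0.4, -0.2, -1.7]
gripper_width: 41.0
```

```bash
python3 -m pendant '[{"xyz":[0,0,0.0003],"roll":0,"jaw":0.7},{"xyz":[0,0,0.0006],"roll":0,"jaw":0.7},{"xyz":[0,0,0.0009],"roll":0,"jaw":0.7},{"xyz":[0,0,0.001],"roll":0,"jaw":0.7},{"xyz":[0,0,0.001],"roll":0,"jaw":0.7},{"xyz":[0,0,0.001],"roll":0,"jaw":0.7},{"xyz":[0,0,0.001],"roll":0,"jaw":0.7},{"xyz":[0,0,0.001],"roll":0,"jaw":0.7}]' 20
```

```text
time_s: 58.8
ee_pos: [540.4, 68.2, 89.3]
ee_rot: [-180.0, -0.0, -82.0]
force: [-2.8, -0.5, 6.1]
gripper_width: 40.8
```

```bash
python3 -m pendant '[{"xyz":[0,0,-0.0007],"roll":0,"jaw":0.5},{"xyz":[0,0,-0.0007],"roll":0,"jaw":0.4},{"xyz":[0,0,-0.0007],"roll":0,"jaw":0.4},{"xyz":[0,0,-0.01],"roll":0,"jaw":0.4},{"xyz":[0,0,-0.03],"roll":0,"jaw":0.4},{"xyz":[0,0,-0.06],"roll":0,"jaw":0.4},{"xyz":[0,0,-0.09],"roll":0,"jaw":0.4},{"xyz":[0,0,-0.1],"roll":0,"jaw":0.4}]' 20;  python3 -m pendant '[{"xyz":[0.02,0.015,0],"roll":0,"jaw":0.45},{"xyz":[0.04,0.03,0],"roll":0,"jaw":0.45},{"xyz":[0.05,0.044,0],"roll":0,"jaw":0.45},{"xyz":[0.052,0.046,0],"roll":0,"jaw":0.45},{"xyz":[0.052,0.046,0],"roll":0,"jaw":0.45},{"xyz":[0.052,0.046,0],"roll":0,"jaw":0.45},{"xyz":[0.052,0.046,0],"roll":0,"jaw":0.45},{"xyz":[0.052,0.046,0],"roll":0,"jaw":0.45}]' 20; python3 -c "
from h import *
st,im,d=grab('wrist'); cv2.imwrite('pics/w9.png',im)
t=s2w(-31.5,-187); go(t[0],t[1],93)"
```

```text
time_s: 59.8
ee_pos: [541.5, 68.3, 190.7]
ee_rot: [-179.8, -0.0, -82.0]
force: [-0.2, -0.1, -0.7]
gripper_width: 54.7
time_s: 60.8
ee_pos: [502.1, 10.6, 188.2]
ee_rot: [180.0, -0.0, -82.0]
force: [-0.2, -0.3, -0.3]
gripper_width: 50.0
t 60.9 tcp [502.1  10.5 188.3] rot [180.  -0. -82.] shelf [ -31.3 -186.3] w 50.4 F [-0.   0.2  0.4]
shift [0.0006 0.0002 0.0953] roll 0.02
```

View pics/w9.png

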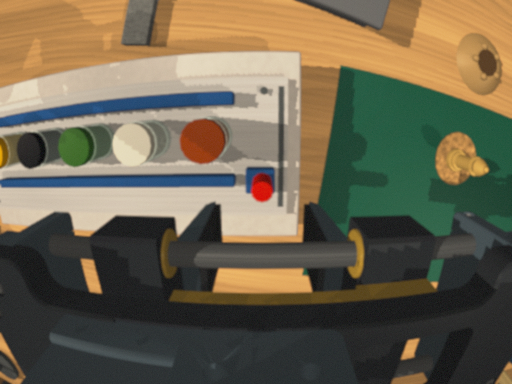

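The knob at (262,187) lies between the fingers and all five jars are between the jaws. I'll pinch the knob, then slide slowly.

```bash
python3 -m pendant '[{"xyz":[0,0,0.03],"roll":0,"jaw":0.5},{"xyz":[0,0,0.06],"roll":0,"jaw":0.5},{"xyz":[0,0,0.085],"roll":0,"jaw":0.5},{"xyz":[0,0,0.095],"roll":0,"jaw":0.5},{"xyz":[0,0,0.095],"roll":0,"jaw":0.6},{"xyz":[0,0,0.095],"roll":0,"jaw":0.9},{"xyz":[0,0,0.095],"roll":0,"jaw":0.9},{"xyz":[0,0,0.095],"roll":0,"jaw":0.9}]' 20; python3 -m pendant '[{"xyz":[0,-0.001,0],"roll":0,"jaw":0.9},{"xyz":[0,-0.003,0],"roll":0,"jaw":0.9},{"xyz":[0,-0.005,0],"roll":0,"jaw":0.9},{"xyz":[0,-0.007,0],"roll":0,"jaw":0.9},{"xyz":[0,-0.009,0],"roll":0,"jaw":0.9},{"xyz":[0,-0.011,0],"roll":0,"jaw":0.9},{"xyz":[0,-0.013,0],"roll":0,"jaw":0.9},{"xyz":[0,-0.015,0],"roll":0,"jaw":0.9}]' 20; python3 -m pendant '[{"xyz":[0,-0.001,0],"roll":0,"jaw":0.9},{"xyz":[0,-0.002,0],"roll":0,"jaw":0.9},{"xyz":[0,-0.003,0],"roll":0,"jaw":0.9},{"xyz":[0,-0.004,0],"roll":0,"jaw":0.9},{"xyz":[0,-0.005,0],"roll":0,"jaw":0.9},{"xyz":[0,-0.006,0],"roll":0,"jaw":0.9},{"xyz":[0,-0.007,0],"roll":0,"jaw":0.9},{"xyz":[0,-0.008,0],"roll":0,"jaw":0.9}]' 20; python3 -c "
from h import *
t=s2w(-3,-187); go(t[0],t[1],93)"
```

```text
time_s: 61.85
ee_pos: [502.7, 10.9, 94.3]
ee_rot: [-179.9, 0.0, -82.1]
force: [-0.9, 2.4, 4.2]
gripper_width: 19.3
time_s: 62.85
ee_pos: [516.1, 12.8, 94.2]
ee_rot: [179.9, 0.0, -82.0]
force: [-3.2, 1.6, 7.8]
gripper_width: 18.8
time_s: 63.85
ee_pos: [522.5, 13.7, 94.2]
ee_rot: [179.8, 0.0, -82.0]
force: [-7.2, 2.1, 10.5]
gripper_width: 19.3
t 63.9 tcp [522.5  13.7  94.2] rot [179.8   0.  -82. ] shelf [ -10.6 -186. ] w 19.3 F [-7.2  2.1 10.5]
shift [ 0.001  -0.0076  0.0011] roll 0.01
```

```bash
python3 -m pendant '[{"xyz":[0,-0.0005,0],"roll":0,"jaw":0.9},{"xyz":[0,-0.001,0],"roll":0,"jaw":0.9},{"xyz":[0,-0.0015,0],"roll":0,"jaw":0.9},{"xyz":[0,-0.002,0],"roll":0,"jaw":0.9},{"xyz":[0,-0.0025,0],"roll":0,"jaw":0.9},{"xyz":[0,-0.003,0],"roll":0,"jaw":0.9},{"xyz":[0,-0.0035,0],"roll":0,"jaw":0.9},{"xyz":[0,-0.004,0],"roll":0,"jaw":0.9}]' 20; python3 -c "
from h import *
t=s2w(-3,-187); go(t[0],t[1],93)"
```

```text
time_s: 64.85
ee_pos: [526.1, 14.2, 94.2]
ee_rot: [179.7, 0.0, -82.0]
force: [-7.9, 2.2, 10.4]
gripper_width: 19.0
t 64.8 tcp [526.1  14.2  94.2] rot [179.7   0.  -82. ] shelf [  -7. -186.] w 19.0 F [-7.9  2.2 10.4]
shift [ 0.001  -0.004   0.0011] roll 0.0
```

```bash
for i in 1; do python3 -m pendant '[{"xyz":[0,-0.0004,0],"roll":0,"jaw":0.9},{"xyz":[0,-0.0008,0],"roll":0,"jaw":0.9},{"xyz":[0,-0.0012,0],"roll":0,"jaw":0.9},{"xyz":[0,-0.0016,0],"roll":0,"jaw":0.9},{"xyz":[0,-0.002,0],"roll":0,"jaw":0.9},{"xyz":[0,-0.0024,0],"roll":0,"jaw":0.9},{"xyz":[0,-0.0028,0],"roll":0,"jaw":0.9},{"xyz":[0,-0.003,0],"roll":0,"jaw":0.9}]' 20; done; python3 -c "
from h import *
t=s2w(-3,-187); go(t[0],t[1],93)"
```

```text
time_s: 65.85
ee_pos: [529.2, 14.6, 94.2]
ee_rot: [179.7, 0.0, -82.0]
force: [-6.6, 1.4, 9.8]
gripper_width: 18.9
t 65.8 tcp [529.2  14.6  94.2] rot [179.7   0.  -82. ] shelf [  -3.9 -186. ] w 18.9 F [-6.6  1.4  9.8]
shift [ 0.001  -0.0009  0.0012] roll 0.0
```

```bash
python3 -m pendant '[{"xyz":[0,-0.0002,0],"roll":0,"jaw":0.9},{"xyz":[0,-0.0004,0],"roll":0,"jaw":0.9},{"xyz":[0,-0.0006,0],"roll":0,"jaw":0.9},{"xyz":[0,-0.0008,0],"roll":0,"jaw":0.9},{"xyz":[0,-0.001,0],"roll":0,"jaw":0.9},{"xyz":[0,-0.0012,0],"roll":0,"jaw":0.9},{"xyz":[0,-0.0014,0],"roll":0,"jaw":0.9},{"xyz":[0,-0.0015,0],"roll":0,"jaw":0.9}]' 20; python3 -m pendant '[{"xyz":[0,-0.0002,0],"roll":0,"jaw":0.9},{"xyz":[0,-0.0004,0],"roll":0,"jaw":0.9},{"xyz":[0,-0.0006,0],"roll":0,"jaw":0.9},{"xyz":[0,-0.0008,0],"roll":0,"jaw":0.9},{"xyz":[0,-0.001,0],"roll":0,"jaw":0.9},{"xyz":[0,-0.001,0],"roll":0,"jaw":0.9},{"xyz":[0,-0.001,0],"roll":0,"jaw":0.9},{"xyz":[0,-0.001,0],"roll":0,"jaw":0.9}]' 20;python3 -c "
from h import *
t=s2w(-3,-187); go(t[0],t[1],93)"
```

```text
time_s: 66.85
ee_pos: [530.6, 14.8, 94.2]
ee_rot: [179.7, 0.0, -82.0]
force: [-7.3, 1.6, 11.1]
gripper_width: 18.9
time_s: 67.85
ee_pos: [531.7, 15.0, 94.2]
ee_rot: [179.7, 0.0, -82.0]
force: [-7.9, 2.4, 10.0]
gripper_width: 18.7
t 67.8 tcp [531.7  15.   94.2] rot [179.7   0.  -82. ] shelf [  -1.4 -186. ] w 18.7 F [-7.9  2.4 10. ]
shift [0.001  0.0016 0.0012] roll 0.0
```

```bash
python3 -c "
from h import *
st,im,d=grab('wrist'); cv2.imwrite('pics/w10.png',cv2.resize(im[40:260,0:400],None,fx=2,fy=2))
st,im,d=grab('side'); cv2.imwrite('pics/s10.png',cv2.resize(im[210:384,70:280],None,fx=3,fy=3))"
```

```text
(no output)
```

View pics/s10.png

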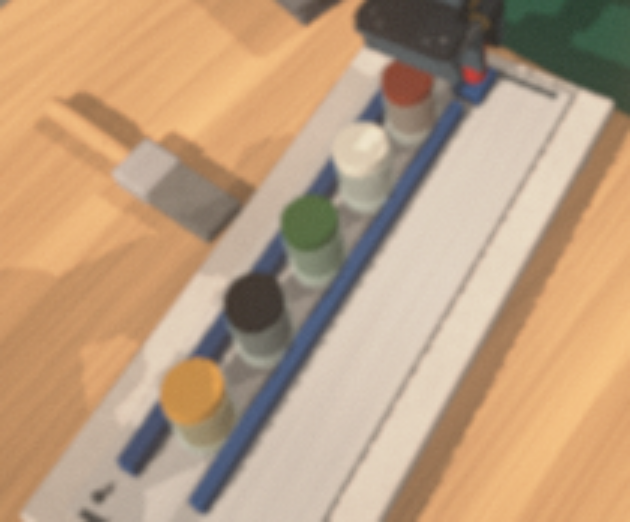

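View pics/w10.png

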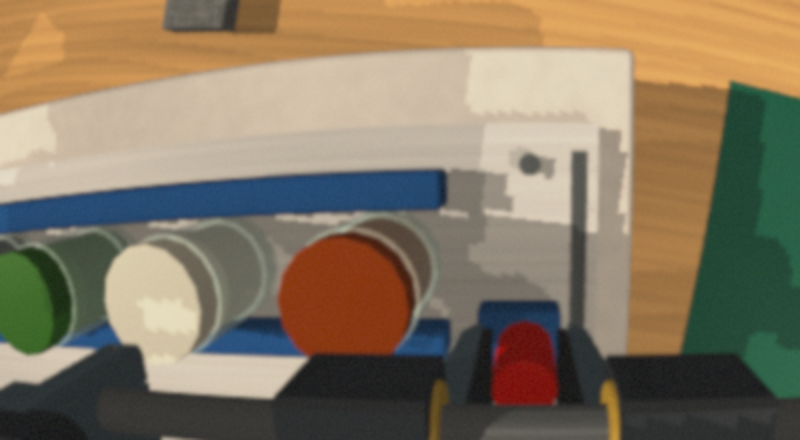

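The side view shows all five jars upright between the bars. Whether they touch isn't clear, so I'll measure the bars and jar tops with the top camera.

```bash
cat > m.py <<'E'
from h import *
st,im,d=grab("top"); P=cloud("top",d)
hsv=cv2.cvtColor(im,cv2.COLOR_BGR2HSV)
rel=P[...,:2]-O; sx=rel@XH; sy=rel@YH
m=((P[...,2]>122)&(P[...,2]<138)&(sx>-20)&(sx<60)&(sy>-165)&(sy<185)).astype(np.uint8)
k,lab,s,c=cv2.connectedComponentsWithStats(m)
for i in range(1,k):
    if s[i,4]>30:
        q=P[lab==i]; cc,r=cv2.minEnclosingCircle(q[:,:2].astype(np.float32)); print("jar shelf",w2s(cc).round(1),"r",round(r,1),np.percentile(q[:,2],[5,50,95]).round(1),im[lab==i].mean(0).round(),len(q))
b=(hsv[...,0]>100)&(hsv[...,0]<125)&(hsv[...,1]>130)&(P[...,2]>80)&(P[...,2]<92)&(sy>-165)&(sy<185)
for lo,hi in((-60,25),(35,75)):
    w=b&(sx>lo)&(sx<hi); print("bar x",sx[w].mean().round(1),np.median(sx[w]).round(1),np.percentile(sx[w],[5,95]).round(1),"y",sy[w].min().round(),sy[w].max().round(),w.sum())
E
python3 m.py
```

```text
jar shelf [25.2 -0.4] r 19.1 [127.  129.4 132.5] [42. 81. 53.] 100
jar shelf [24.6 65.1] r 20.0 [125.8 129.3 132. ] [16. 14. 15.] 174
jar shelf [ 25.1 131.5] r 20.7 [126.  129.1 131.8] [ 51. 110. 147.] 174
bar x -3.4 -3.5 [-8.2  1.5] y -63.0 179.0 227
bar x 52.6 53.0 [46.9 57.4] y 2.0 179.0 197
```

Jar axes are about 20.5 mm from the fence and the bar spacing is about 56 mm, against 55 mm when shut. It is on the verge of bearing, so I'll press a little further.

```bash
python3 -m pendant '[{"xyz":[0,-0.0002,0],"roll":0,"jaw":0.9},{"xyz":[0,-0.0004,0],"roll":0,"jaw":0.9},{"xyz":[0,-0.0006,0],"roll":0,"jaw":0.9},{"xyz":[0,-0.0008,0],"roll":0,"jaw":0.9},{"xyz":[0,-0.001,0],"roll":0,"jaw":0.9},{"xyz":[0,-0.001,0],"roll":0,"jaw":0.9},{"xyz":[0,-0.001,0],"roll":0,"jaw":0.9},{"xyz":[0,-0.001,0],"roll":0,"jaw":0.9}]' 20; python3 -m pendant '[{"xyz":[0,-0.0002,0],"roll":0,"jaw":0.9},{"xyz":[0,-0.0004,0],"roll":0,"jaw":0.9},{"xyz":[0,-0.0006,0],"roll":0,"jaw":0.9},{"xyz":[0,-0.0008,0],"roll":0,"jaw":0.9},{"xyz":[0,-0.001,0],"roll":0,"jaw":0.9},{"xyz":[0,-0.001,0],"roll":0,"jaw":0.9},{"xyz":[0,-0.001,0],"roll":0,"jaw":0.9},{"xyz":[0,-0.001,0],"roll":0,"jaw":0.9}]' 20;python3 m.py
```

```text
time_s: 69.0
ee_pos: [531.9, 15.0, 94.2]
ee_rot: [179.6, 0.0, -82.0]
force: [-8.0, 1.3, 11.5]
gripper_width: 18.9
time_s: 70.0
ee_pos: [531.9, 15.0, 94.1]
ee_rot: [179.5, 0.0, -82.0]
force: [-10.0, 0.7, 12.9]
gripper_width: 19.1
jar shelf [25.7 -0. ] r 19.5 [126.5 129.8 132.4] [42. 81. 52.] 96
jar shelf [25.6 64.2] r 20.9 [125.5 129.4 132. ] [16. 14. 14.] 176
jar shelf [ 25.3 131.9] r 20.6 [125.2 129.5 132.4] [ 51. 109. 146.] 181
bar x -3.0 -3.1 [-7.9  1.9] y -63.0 180.0 228
bar x 52.7 53.1 [46.7 57.4] y 3.0 180.0 188
```

It has stopped: 2 mm more was commanded with no motion. I'll press a bit harder and hold.

```bash
python3 -m pendant '[{"xyz":[0,-0.0005,0],"roll":0,"jaw":0.9},{"xyz":[0,-0.001,0],"roll":0,"jaw":0.9},{"xyz":[0,-0.0015,0],"roll":0,"jaw":0.9},{"xyz":[0,-0.002,0],"roll":0,"jaw":0.9},{"xyz":[0,-0.0025,0],"roll":0,"jaw":0.9},{"xyz":[0,-0.003,0],"roll":0,"jaw":0.9},{"xyz":[0,-0.003,0],"roll":0,"jaw":0.9},{"xyz":[0,-0.003,0],"roll":0,"jaw":0.9}]' 30; python3 -m pendant '[{"xyz":[0,0,0],"roll":0,"jaw":0.9},{"xyz":[0,0,0],"roll":0,"jaw":0.9},{"xyz":[0,0,0],"roll":0,"jaw":0.9},{"xyz":[0,0,0],"roll":0,"jaw":0.9},{"xyz":[0,0,0],"roll":0,"jaw":0.9},{"xyz":[0,0,0],"roll":0,"jaw":0.9},{"xyz":[0,0,0],"roll":0,"jaw":0.9},{"xyz":[0,0,0],"roll":0,"jaw":0.9}]' 30
```

```text
time_s: 71.05
ee_pos: [531.9, 15.0, 94.1]
ee_rot: [179.2, 0.0, -82.0]
force: [-16.5, -0.2, 17.9]
gripper_width: 18.7
time_s: 72.05
ee_pos: [531.9, 15.0, 94.1]
ee_rot: [179.2, 0.0, -82.0]
force: [-16.5, 0.5, 18.5]
gripper_width: 18.5
```

```bash
python3 -m pendant '[{"xyz":[0,0.001,0],"roll":0,"jaw":0.9},{"xyz":[0,0.002,0],"roll":0,"jaw":0.9},{"xyz":[0,0.003,0],"roll":0,"jaw":0.9},{"xyz":[0,0.0035,0],"roll":0,"jaw":0.9},{"xyz":[0,0.0035,0],"roll":0,"jaw":0.75},{"xyz":[0,0.0035,0],"roll":0,"jaw":0.69},{"xyz":[0,0.0035,0],"roll":0,"jaw":0.69},{"xyz":[0,0.0035,0],"roll":0,"jaw":0.69}]' 20; python3 -m pendant '[{"xyz":[0,0,-0.01],"roll":0,"jaw":0.69},{"xyz":[0,0,-0.03],"roll":0,"jaw":0.69},{"xyz":[0,0,-0.05],"roll":0,"jaw":0.69},{"xyz":[0,0,-0.08],"roll":0,"jaw":0.69},{"xyz":[0,0,-0.11],"roll":0,"jaw":0.6},{"xyz":[0,0,-0.13],"roll":0,"jaw":0.5},{"xyz":[0,0,-0.13],"roll":0,"jaw":0.5},{"xyz":[0,0,-0.13],"roll":0,"jaw":0.5}]' 20; python3 -m pendant '[{"xyz":[0.02,0.04,0],"roll":0,"jaw":0.5},{"xyz":[0.05,0.08,0],"roll":0,"jaw":0.5},{"xyz":[0.08,0.12,0],"roll":0,"jaw":0.5},{"xyz":[0.11,0.15,0],"roll":0,"jaw":0.5},{"xyz":[0.13,0.17,0],"roll":0,"jaw":0.5},{"xyz":[0.13,0.17,0],"roll":0,"jaw":0.5},{"xyz":[0.13,0.17,0],"roll":0,"jaw":0.5},{"xyz":[0.13,0.17,0],"roll":0,"jaw":0.5}]' 20; python3 m.py; python3 -c "
from h import *
objs()
st,im,d=grab('side'); cv2.imwrite('pics/s11.png',cv2.resize(im[60:384,70:400],None,fx=1.8,fy=1.8)); print(env.state()['force'],env.state()['ee_pos'])"
```

```text
time_s: 73.05
ee_pos: [535.8, 14.9, 93.2]
ee_rot: [180.0, -0.0, -82.0]
force: [0.0, 0.2, 0.4]
gripper_width: 28.4
time_s: 74.05
ee_pos: [535.1, 15.0, 222.7]
ee_rot: [179.9, 0.0, -82.0]
force: [-0.9, -0.5, 0.4]
gripper_width: 45.6
time_s: 75.05
ee_pos: [385.8, -136.6, 223.0]
ee_rot: [180.0, 0.0, -82.0]
force: [0.5, -0.1, -0.8]
gripper_width: 45.5
jar shelf [  24.6 -134.5] r 19.8 [126.  129.6 132. ] [ 30.  48. 106.] 167
jar shelf [ 25.3 -68.6] r 19.9 [125.9 129.3 132.6] [124. 137. 146.] 168
jar shelf [25.  -2.1] r 20.1 [125.3 129.4 132.7] [32. 62. 39.] 175
jar shelf [25.6 65.1] r 20.6 [125.8 129.2 132.8] [12. 11. 10.] 174
jar shelf [ 25.  131.9] r 19.9 [125.3 129.4 131.9] [ 45.  99. 133.] 179
bar x -3.0 -3.1 [-7.6  1.7] y -157.0 179.0 444
bar x 52.7 53.2 [46.5 57.6] y -157.0 179.0 372
[310. 183.] ctr [ 557.1 -270.6] shelf [ -15.7 -472.4] r 7.2 z 78.7 bgr [ 71. 110. 136.]
[397. 238.] ctr [ 400.3 -524. ] shelf [-206.2 -701.6] r 20.2 z 63.7 bgr [68. 31. 61.]
[360. 270.] ctr [ 302.  -411.9] shelf [-287.9 -577. ] r 17.2 z 64.3 bgr [95. 44. 86.]
[-0.42328403  0.0328821   0.32993795] [ 385.67707537 -136.71912533  223.1683154 ]
```

View pics/s11.png

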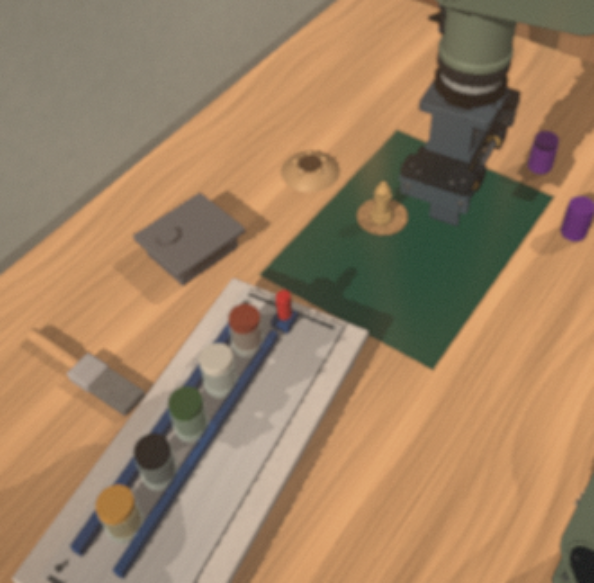

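All five jars stand in line between the shut jaw and the fence. The bishop stands upright on the coaster at (382,205), the bystanders are where they were, and the arm is clear.

```bash
python3 -c "
from workcell import env
print(env.job_done())"
```

```text
the job is handed in; nothing more can be done
None
```

The job is handed in at about 75 s. I slid the jaw open, stood the bishop on the coaster, and set all five jars (ochre, black, green, white, rust) on the clamp bed. I then slid the jaw shut by its knob until it stopped against the jars, pushing with about 16 N at the wrist, and backed the arm clear.

- **Jars:** the last top-camera check put all five with axes 20–21 mm from the fence. They run from −135 to +132 mm along it, with level tops at about 129–130 mm.
- **Jaw:** the bar spacing measured 55.7 mm, against 55 mm when bearing exactly on the jars, so the joint is near 0.0125. That 0.7 mm is within camera error. The jaw also refused to move further when pushed, so I took it as bearing.
- **Bishop:** it is upright, about 5 mm from the coaster's centre by the camera.
- **Bystanders:** the bunker, crater and brush look unmoved in the side view; I did not measure them again.
- **Jar knock:** I saw no jar knocked aside during the run.

No check failed or disagreed, except that the rust jar touched the bed about 1 mm lower than I expected. It pressed with only about 6 N there, and I released it normally.

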